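Set out a fan-drive repair kit on the service bench

ROBOT

A 6-joint arm with a two-finger parallel gripper is mounted at the origin on the work surface. World frame = base frame: x ahead of the robot, y to its left, z up, the work surface at z = 0. Lengths are in m, angles in rad, forces in N, time in s.
With the tool pointing down it reaches from about 0.35 to 0.975 m from the base axis. Payload 4.9 kg.
Tool frame: the origin (TCP) lies at the very end of the fingers, on their centre line; the grasp point (between the pads) lies 19 mm behind it (ctrl.pinch_z is the distance from the TCP to the grasp point, in m); z points along the fingers, y is the direction in which the jaws open and shut (so a half turn about z gives the same grasp; the last joint's range is limited). The gripper opens to 85 mm and grips with 20 to 120 N. Pads are 22 mm wide; open, the fingers measure 114 mm over their backs; the gripper's body (76 mm by 85 mm) begins 54 mm behind the grasp point. The pads swing forward as they close: fully open they stand 13 mm farther back than shut.
Start: joints at [-1.344, 0.053, 1.613, -0, 1.476, -0.119], TCP at [0.212, -0.588, 0.231] pointing down, gripper open.
Joint ranges: [-3.01, 3.01], [-1.01, 2.22], [0.06, 2.58], [-1.02, 4.17], [0.09, 2.62], [-3.14, 3.14]. Speed limits (rad/s): [2.57, 2.57, 3.14, 3.14, 3.14, 3.14].

INTERFACE

Orientations are given as a rotation vector (axis times angle).
In Python, from station import ctrl gives the robot as it stands.
- The arm moves only by the tool carry_out, never from a script. Its argument "series" is a list of rows, each a list of 7 numbers: the shift along the world's x, y, z each as a share of 0.025 m, from -1 to 1, then the turn, a rotation vector about the world's x, y, z each as a share of 0.1 rad, from -1 to 1, then the opening, from 0 (shut) to 1 (fully open). A call has 1 to 12 rows; each row shifts and turns the commanded pose from where the row before left it; what a row does not reach is not made up. A row lasts 1/10 s, in which the tool goes at most 50 mm and 8.59 degrees, less where a joint would pass 70% of its speed; a pose out of reach is approached as far as the arm can. A call with a number of a shift or a turn outside -1 to 1 is refused whole. A call with a gripper value outside its range is refused whole. The fingers move at their own pace and stop on an object; "grip_force" is the grip in N (left out, the last holds). Time passes only in rows, so rows that do not move let the fingers close. It gives the time, the measured TCP pose, the force and the opening at its end, in the units of the state.
- ctrl.get_obs(): the state, without advancing time (a new reading comes with each control period).
- ctrl.get_image(name): name is "scene" or "top" or "wrist"; returns a dict with "frame" (420x560x3 uint8, blue, green, red), "fx", "fy", "cx", "cy" (pixels), "R" (3x3) and "t" (3): a world point X has camera coordinates R X + t; the wrist camera has in their place "hand_eye" (4x4, takes a point from camera to tool coordinates, whose origin is the TCP and whose axes are the flange's). Camera axes: x right, y down, z forward; pixel columns grow to the right and rows downward; lengths in m; the calibration is good to about 2 mm. A picture is of the moment at which its call begins: read the wrist's pose just before it. There is no depth.
- ctrl.finish_job(): hands the job in, once; it reports no verdict.
Trained networks look in a picture, given as the dict that the camera call returned (one of the last four; its "shot" number tells which), for a name from the list of things; names that differ only in an ending like _2 or _b are one class to them, and where a whole thing is asked for, a point or a joint stands for the part that bears it (a point fixed in the world has none). Each returns a list of dicts, best first, with "p" (0 to 1); they miss things now and then, are a little off and sometimes report something else, mostly with a low value. They report only what shows in the picture. A call takes as long as a camera call. They do not tell look-alikes from the thing itself.
- ctrl.trace(picture, name): "mask" (420x560 bool, what is visible of it) and "rect" ([left, top, width, height] as shares, 0 to 1, of the picture: columns of its width, rows of its height, round what is visible of it).
- ctrl.mark_of(picture, name): "position" ([column, row] as shares, 0 to 1, of the picture: columns of its width, rows of its height: a listed point, or the origin of a listed thing).
The state is a dict: "t": time; "q": joint angles; "dq": joint speeds; "effort": joint torques, N m; "tool_pos": TCP position; "tool_rot": TCP orientation; "contact_force": force on the tool from outside, world axes, zero at the start; "wrist_torque": the same for the moment, N m; "opening": finger opening in m.
Only numpy, scipy, OpenCV 4.12 (cv2) and the standard library are available. Lean on these libraries where they do the work, as an engineer would, in place of code of your own. Each camera call takes 0.05 s, during which the arm holds its last target.

TASK

Set out the fan-drive repair kit: lower the bearing plate over the round and the diamond pin of the fixture until it lies flush, and then slip the pulley, hub up, down over the plate's square stub until it rests on the boss. On the three rubber mats stand, each upright and centred, the contactor on the left-hand mat, the capacitor on the right-hand mat and the pillow-block bearing on the mat between them (left and right as seen from the robot, looking out over the bench). Set every part down rather than dropping it, never tip the capacitor over, and let go of everything.

Things in the scene. Friction and masses are not known exactly. Their poses are not given: they have to be found in the camera images.
- fixture: grey painted assembly block, 130 (x) x 80 (y) x 20 mm high, fixed to the bench. On its top, on its long centre line, stand two steel pins 14 mm tall: a round one 10 mm across with a conical tip at x = -40 mm and a diamond one (square of 7 mm turned by 45 degrees, 10 mm across its corners, stepped thin tip) at x = +40 mm. Origin: centre of its underside, on the bench; z up.
- plate: steel plate 110 (x) x 66 (y) x 8 mm, 12 mm through holes at x = -40 and +40 mm, y = 0; fits either way round. In the middle a boss, 44 mm across, up to z = 20 mm, then a square stub 14 x 14 mm (sides along x, y) up to 46, 10 x 10 mm nose up to 50: grip the stub. 0.4 kg. Origin: centre of underside; seated, 20 mm above the fixture's origin. Starts upright on the bench in the near row of five parts.
- pulley: dark steel V-belt pulley, 76 mm across and 16 mm high, with a round hub 36 mm across above it from 16 to 40 mm, and a 24 mm bore right through. About 0.3 kg. Origin: centre of its underside (the side without hub), z along the bore, hub up. On the stub its underside is 20 mm above that of the plate. Starts upright on the bench in the near row of five parts.
- capacitor: round aluminium motor capacitor, 46 mm across, 73 mm high, with three small brass tabs on its black top (81 mm in all). About 0.2 kg. Origin: centre of its underside. Starts upright on the bench in the near row of five parts.
- contactor: black electrical contactor with brass screws, 46 (x) x 62 (y) mm below up to 30 mm, then 46 (x) x 40 (y) mm up to 50 mm high. About 0.25 kg. Grasp it across x (46 mm). Origin: centre of its underside. Starts upright on the bench in the near row of five parts.
- bearing: green cast pillow-block bearing: foot 30 (x) x 84 (y) x 12 mm, on its middle a round housing, axis along x, 24 mm thick (x) and 48 mm across, its centre 28 mm and its top 52 mm above the underside. About 0.35 kg. Grasp the housing across x (24 mm). Origin: centre of the underside. Starts upright on the bench in the near row of five parts.
- mat_a: one of three identical black rubber mats, 80 x 80 x 3 mm, fixed in one row across the bench (the fixture stands somewhere in that row too), centres at least 140 mm apart, turned at most 0.2 rad. Which of a, b, c is left, middle or right changes: go by y (left = larger y). Origin: centre of its underside (top at z = 3 mm).
- mat_b: one of three identical black rubber mats, 80 x 80 x 3 mm, fixed in one row across the bench (the fixture stands somewhere in that row too), centres at least 140 mm apart, turned at most 0.2 rad. Which of a, b, c is left, middle or right changes: go by y (left = larger y). Origin: centre of its underside (top at z = 3 mm).
- mat_c: one of three identical black rubber mats, 80 x 80 x 3 mm, fixed in one row across the bench (the fixture stands somewhere in that row too), centres at least 140 mm apart, turned at most 0.2 rad. Which of a, b, c is left, middle or right changes: go by y (left = larger y). Origin: centre of its underside (top at z = 3 mm).
There are look-alikes about, which are no part of the job. What is shaped like the pulley but blue is not meant.

How it is judged:
By the outcome, as a careful person would: the job done as asked, in the order asked, and still so for the second after the job is handed in, with the robot touching nothing.
It also fails if it takes over 144 s, if anything falls off the work surface, if the arm or the gripper's body presses on something with over 40 N, if the wrist force passes 120 N, or if a joint passes its speed limit or range.

## Working session

There is one attempt and no reset: what is moved stays moved. The work goes in short steps, Python scripts to look and compute and a tool call to move; the robot and the scene stay as the last step left them, time stands still between calls to the robot, and variables do not carry over. Pictures are saved under pics/ and viewed, and the job is handed in when it is done.

Besides the shell and the picture viewer there is one more tool, called as a command line: name --pt "numbers of a row" for each row, then --argument value for the rest. carry_out: Moves the arm, as the interface text tells. Shift numbers are shares of 0.025 m and turn numbers shares of 0.1 rad, none past 1 either way. Its arguments: {"type":"object","properties":{"series":{"type":"array"},"grip_force":{"type":"number"}},"required":["series"]}

```bash
ls; mkdir -p pics; python3 - <<'E'
from station import ctrl
import cv2
print(ctrl.get_obs())
print(ctrl.pinch_z)
for n in ("scene","top"):
    im=ctrl.get_image(n); cv2.imwrite(f"pics/{n}0.png",im["frame"])
    print(n,{k:v for k,v in im.items() if k!="frame"})
    if n=="top":
        for o in ["fixture","plate","pulley","capacitor","contactor","bearing","mat_a"]:
            print(o,[(round(d["p"],2),[round(float(x),4) for x in d["position"]]) for d in ctrl.mark_of(im,o)])
E
```

```text
pics
{'t': 0.0, 'q': array([-1.34400103e+00,  5.33805341e-02,  1.61430148e+00,  1.39957053e-05,
        1.47598632e+00, -1.18997846e-01]), 'dq': array([-1.91325062e-03,  1.01049064e-03, -8.15114930e-04, -3.49466775e-04,
       -7.35291774e-04, -7.89089843e-05]), 'effort': array([ 2.43202994e-04, -3.93674934e+01, -3.70177960e+01, -8.25106963e-05,
        6.95078226e-03, -1.30167416e-05]), 'tool_pos': array([ 0.21170381, -0.58739181,  0.23004387]), 'tool_rot': array([-3.09271119e+00, -5.40109679e-01,  1.53697208e-04]), 'contact_force': array([ 0.64499679, -0.14734967,  0.13349603]), 'wrist_torque': array([-0.02023938,  0.02366433, -0.02837177]), 'opening': 0.08547133625926066}
0.0187
scene {'fx': 518.723614287821, 'fy': 518.723614287821, 'cx': 273.49490329665053, 'cy': 201.9707260685811, 'R': array([[-0.59188774,  0.8058315 ,  0.01744966],
       [ 0.61791695,  0.4675515 , -0.63211885],
       [-0.5175399 , -0.36336095, -0.77467495]]), 't': array([ 0.24008963, -0.29880296,  1.50981605]), 'shot': 1}
top {'fx': 511.2813745980131, 'fy': 511.2813745980131, 'cx': 281.44552239871746, 'cy': 207.703911152962, 'R': array([[ 0.01714704, -0.99977575,  0.012427  ],
       [-0.98216629, -0.01916983, -0.18703448],
       [ 0.18723076, -0.0089983 , -0.98227474]]), 't': array([0.02298315, 0.49225948, 0.9856251 ]), 'shot': 2}
fixture [(0.71, [0.7296, 0.3443])]
plate [(0.86, [0.6477, 0.5445]), (0.23, [0.2909, 0.5248])]
pulley [(0.94, [0.1932, 0.631]), (0.58, [0.2921, 0.5248])]
capacitor [(0.65, [0.4084, 0.5243])]
contactor [(0.79, [0.5325, 0.5367]), (0.49, [0.3323, 0.3312])]
bearing [(0.85, [0.7718, 0.5374])]
mat_a [(0.91, [0.3341, 0.3281]), (0.9, [0.5961, 0.3607]), (0.66, [0.4545, 0.3302])]
```

View pics/top0.png

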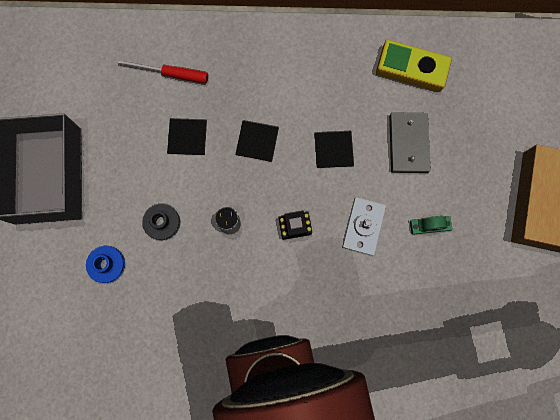

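View pics/scene0.png

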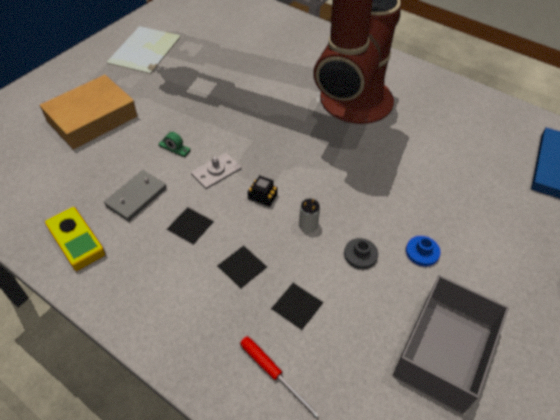

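The top view shows, in pixels:
- **Mats:** (187,137), (257,141) and (334,149).
- **Fixture:** (409,142).
- **Near row:** pulley (161,222), capacitor (228,218), contactor (295,225), plate (364,226), bearing (431,225).
- **Look-alike:** the blue pulley at (105,264), to be ignored.

```bash
cat > h.py <<'E'
from station import ctrl
import numpy as np, cv2
from scipy.spatial.transform import Rotation as Ro
def shot(name):
    o=ctrl.get_obs(); im=ctrl.get_image(name)
    if "hand_eye" in im:
        T=np.eye(4);T[:3,:3]=Ro.from_rotvec(o["tool_rot"]).as_matrix();T[:3,3]=o["tool_pos"]
        C=T@np.array(im["hand_eye"]); im["Rw"]=C[:3,:3]; im["c"]=C[:3,3]
    else:
        im["Rw"]=im["R"].T; im["c"]=-im["R"].T@im["t"]
    return im
def p2w(im,uv,z):
    uv=np.atleast_2d(np.asarray(uv,float))
    d=np.c_[(uv[:,0]-im["cx"])/im["fx"],(uv[:,1]-im["cy"])/im["fy"],np.ones(len(uv))]@im["Rw"].T
    s=(z-im["c"][2])/d[:,2]
    return im["c"]+d*s[:,None]
def w2p(im,X):
    X=np.atleast_2d(np.asarray(X,float)); c=(X-im["c"])@im["Rw"]
    return np.c_[c[:,0]/c[:,2]*im["fx"]+im["cx"],c[:,1]/c[:,2]*im["fy"]+im["cy"]]
def mask_rect(im,m,z):
    cs,_=cv2.findContours(m.astype(np.uint8),cv2.RETR_EXTERNAL,cv2.CHAIN_APPROX_NONE)
    c=max(cs,key=cv2.contourArea)[:,0,:]
    w=p2w(im,c,z)[:,:2]
    (cx,cy),(a,b),ang=cv2.minAreaRect((w*1000).astype(np.float32))
    if a<b: a,b,ang=b,a,ang+90
    ang=(ang+90)%180-90
    return round(cx,1),round(cy,1),round(a,1),round(b,1),round(np.radians(ang),3) # ang of long side vs x
def pose():
    o=ctrl.get_obs(); R=Ro.from_rotvec(o["tool_rot"]).as_matrix()
    print("t",round(o["t"],2),"tcp",np.round(o["tool_pos"]*1000,1),"yaw_y(jaw dir)",round(float(np.arctan2(R[1,1],R[0,1])),4),"tz",np.round(R[:,2],3),"op",round(o["opening"]*1000,1),"F",np.round(o["contact_force"],1),"q",np.round(o["q"],2))
    return o
E
python3 - <<'E'
from h import *
pose()
im=shot("top")
for n,z in [("fixture",.02),("plate",.008),("pulley",.016),("capacitor",.075),("contactor",.03),("bearing",.012),("mat_a",.003)]:
    for d in ctrl.trace(im,n):
        if d["p"]>.3: print(n,round(d["p"],2),mask_rect(im,d["mask"],z))
im=shot("wrist");print(im["hand_eye"],im["fx"],im["cx"],im["cy"]);cv2.imwrite("pics/w0.png",im["frame"])
print(im["c"],im["Rw"])
E
```

```text
t 0.45 tcp [ 211.8 -588.   231.2] yaw_y(jaw dir) -1.225 tz [-0.  0. -1.] op 85.7 F [-0.2 -0.1 -0.9] q [-1.34  0.05  1.61 -0.    1.48 -0.12]
fixture 0.73 (644.1, -238.9, 134.9, 85.6, np.float64(0.011))
plate 0.68 (465.0, -141.7, 113.2, 68.6, np.float64(-0.255))
pulley 0.98 (374.6, 387.5, 77.6, 72.8, np.float64(-1.552))
capacitor 0.88 (460.5, 137.5, 56.1, 45.4, np.float64(0.809))
contactor 0.97 (460.3, 4.6, 64.9, 53.1, np.float64(-1.384))
bearing 0.95 (469.4, -279.4, 86.2, 32.9, np.float64(-1.452))
mat_a 0.82 (647.3, 87.8, 80.7, 80.6, np.float64(1.421))
mat_a 0.69 (632.4, -78.4, 81.4, 81.1, np.float64(0.065))
mat_a 0.56 (653.4, 238.9, 80.3, 80.2, np.float64(1.555))
[[-9.74992826e-05 -9.54803900e-01 -2.97236443e-01  7.58385108e-02]
 [ 9.99999679e-01 -3.29648311e-04  7.30900421e-04 -4.83933860e-04]
 [-7.95850064e-04 -2.97236276e-01  9.54803625e-01 -1.43229040e-01]
 [ 0.00000000e+00  0.00000000e+00  0.00000000e+00  1.00000000e+00]] 347.1418707754833 282.6296316837422 206.38434160341814
[ 0.28300953 -0.56183635  0.37458278] [[ 3.38833792e-01 -8.98411736e-01 -2.79370745e-01]
 [-9.40845854e-01 -3.23279907e-01 -1.01484879e-01]
 [ 8.60257941e-04  2.97231314e-01 -9.54805114e-01]]
```

View pics/w0.png

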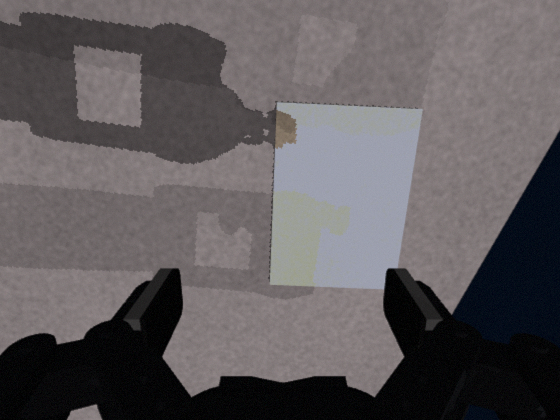

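carry_out --pt "0.56 0.99 0 0 0 0.6 1" --pt "0.56 0.99 0 0 0 0.6 1" --pt "0.56 0.99 0 0 0 0.6 1" --pt "0.56 0.99 0 0 0 0.6 1" --pt "0.56 0.99 0 0 0 0.6 1" --pt "0.56 0.99 0 0 0 0.6 1" --pt "0.56 0.99 0 0 0 0.6 1" --pt "0.56 0.99 0 0 0 0.6 1" --pt "0.56 0.99 0 0 0 0.6 1" --pt "0.56 0.99 0 0 0 0.6 1" --pt "0.56 0.99 0 0 0 0.6 1" --pt "0.56 0.99 0 0 0 0.6 1"

```text
t: 2.1
tool_pos: [0.3803, -0.2899, 0.2315]
tool_rot: [2.704, 1.599, 0.0]
contact_force: [1.0, 0.3, 1.1]
opening: 0.0854
```

carry_out --pt "0.56 0.99 0 0 0 0.5 1" --pt "0.56 0.99 0 0 0 0.5 1" --pt "0.56 0.99 0 0 0 0.5 1" --pt "0.56 0.99 0 0 0 0.5 1" --pt "0.56 0.99 0 0 0 0.5 1" --pt "0.56 0.99 0 0 0 0 1" --pt "0 0 0 0 0 0 1" --pt "0 0 0 0 0 0 1"

```text
t: 2.9
tool_pos: [0.4639, -0.1423, 0.2314]
tool_rot: [2.484, 1.922, -0.001]
contact_force: [0.1, -0.3, -0.7]
opening: 0.0857
```

```bash
python3 - <<'E'
from h import *
pose()
im=shot("wrist");cv2.imwrite("pics/w1.png",im["frame"])
for n,z in [("plate",.008)]:
    for d in ctrl.trace(im,n):
        if d["p"]>.3: print(n,round(d["p"],2),mask_rect(im,d["mask"],z))
    for d in ctrl.mark_of(im,n): print(d["p"],p2w(im,np.array(d["position"])*[560,420],0))
E
```

```text
t 2.9 tcp [ 463.9 -142.3  231.4] yaw_y(jaw dir) -0.2537 tz [-0. -0. -1.] op 85.7 F [ 0.1 -0.3 -0.7] q [-0.45 -0.29  1.93 -0.    1.51 -0.2 ]
plate 0.72 (463.6, -139.6, 110.4, 67.2, np.float64(-0.248))
0.73 [[ 0.63146603 -0.07497636  0.        ]]
0.56 [[ 0.46194229 -0.13964018  0.        ]]
```

View pics/w1.png

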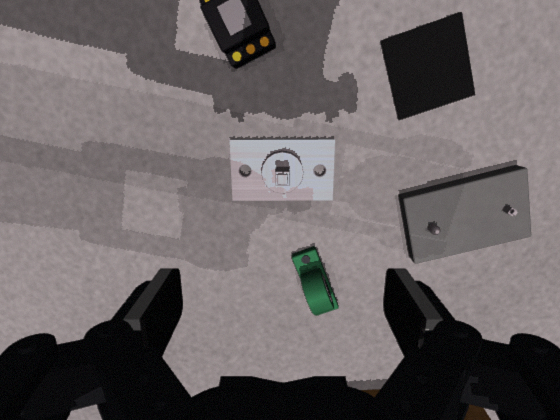

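```bash
python3 - <<'E'
from h import *
im=cv2.imread("pics/w1.png")
a=cv2.resize(im[125:215,220:345],None,fx=6,fy=6,interpolation=cv2.INTER_CUBIC)
cv2.imwrite("pics/w1a.png",a)
b=cv2.resize(im[155:270,390:540],None,fx=5,fy=5,interpolation=cv2.INTER_CUBIC)
cv2.imwrite("pics/w1b.png",b)
E
```

```text
(no output)
```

View pics/w1a.png

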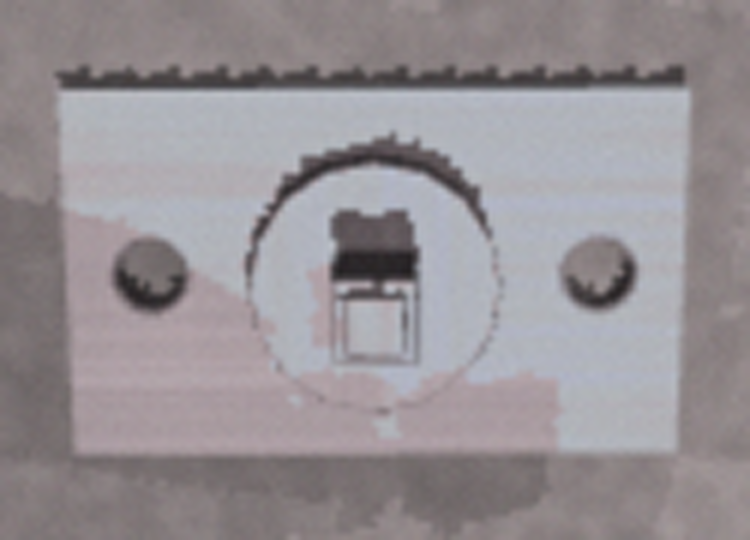

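View pics/w1b.png

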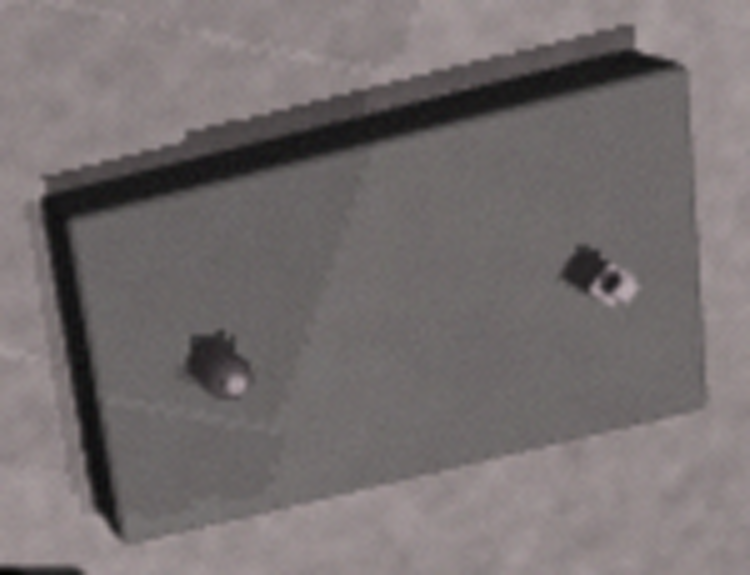

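```bash
python3 - <<'E'
from h import *
pose()
im=shot("wrist")
f=lambda P,s,o:(np.array(P,float)+.5)/s-.5+o
A=lambda P:f(P,6,np.array([220,125])); B=lambda P:f(P,5,np.array([390,155]))
h=p2w(im,A([(149,273),(598,272)]),.008)*1000;print("holes",h[:,:2].round(1),h.mean(0)[:2],np.linalg.norm(h[1]-h[0]),np.arctan2(*(h[1]-h[0])[1::-1]))
c=p2w(im,A([(60,88),(690,88),(676,452),(74,452)]),.008)*1000;print("corn",c[:,:2].round(1),c.mean(0))
print("nose",p2w(im,A([(376,328)]),.05)*1000, "stub", (p2w(im,A([(333,278),(417,278),(417,362),(333,362)]),.046)*1000).mean(0))
c=p2w(im,B([(70,213),(688,68),(706,408),(127,541)]),.02)*1000;print("fix",c[:,:2].round(1),c.mean(0),np.arctan2(*(c[1]-c[0])[1::-1]))
h=p2w(im,B([(236,381),(612,283)]),.034)*1000;print("pins",h[:,:2].round(1),h.mean(0)[:2],np.linalg.norm(h[1]-h[0]),np.arctan2(*(h[1]-h[0])[1::-1]))
E
```

```text
t 3.05 tcp [ 463.5 -143.3  231.3] yaw_y(jaw dir) -0.2562 tz [-0. -0. -1.] op 85.3 F [-0.6 -0.1  0.1] q [-0.45 -0.29  1.93 -0.    1.51 -0.2 ]
holes [[ 424.4 -130.3]
 [ 501.9 -150.5]] [ 463.13941241 -140.41492987] 80.15244521986726 -0.25413267242448356
corn [[ 418.7  -95.1]
 [ 524.6 -122.9]
 [ 508.3 -186.8]
 [ 401.6 -158.8]] [ 463.29634266 -140.88826488    8.        ]
nose [[ 463.4660339  -141.05003024   50.        ]] stub [ 463.39924177 -140.65893937   46.        ]
fix [[ 581.3 -199.2]
 [ 709.8 -200.6]
 [ 709.8 -278.9]
 [ 582.  -278.8]] [ 645.75360115 -239.39075308   20.        ] -0.01134640404057125
pins [[ 605.6 -239.4]
 [ 683.4 -237.4]] [ 644.48802659 -238.36435907] 77.85343184043299 0.02567901061191818
```

carry_out --pt "0 0.06 -0.9 0 0 0 1" --pt "0 0 -1 0 0 0 1" --pt "0 0 -1 0 0 0 1" --pt "0 0 -1 0 0 0 1" --pt "0 0 -1 0 0 0 0.6" --pt "0 0 -1 0 0 0 0.6" --pt "0 0 -1 0 0 0 0.6" --pt "0 0 -0.8 0 0 0 0.6" --pt "0 0 -0.5 0 0 0 0.6" --pt "0 0 0 0 0 0 0.6" --pt "0 0 0 0 0 0 0.6"

```text
t: 4.2
tool_pos: [0.4642, -0.1415, 0.0269]
tool_rot: [2.486, 1.92, 0.0]
contact_force: [1.0, 0.6, 0.4]
opening: 0.0514
```

```bash
python3 - <<'E'
from h import *
pose()
im=shot("wrist");cv2.imwrite("pics/w2.png",im["frame"])
print(w2p(im,[.4634,-.1407,.05]))
E
```

```text
t 4.2 tcp [ 464.2 -141.5   26.9] yaw_y(jaw dir) -0.2556 tz [ 0.001 -0.    -1.   ] op 51.4 F [1.  0.6 0.4] q [-0.45 -0.06  2.09 -0.    1.11 -0.19]
[[281.00392087 298.63887719]]
```

View pics/w2.png

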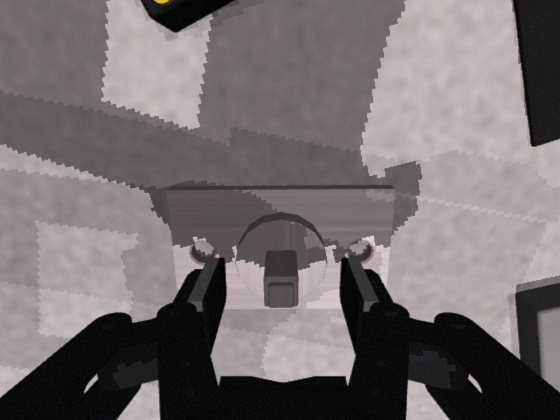

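carry_out --pt "0 0.06 -0.1 0 0 0 0.3" --pt "0 0 0 0 0 0 0" --pt "0 0 0 0 0 0 0" --pt "0 0 0 0 0 0 0" --pt "0 0 0 0 0 0 0" --pt "0 0 0 0 0 0 0" --pt "0 0 0 0 0 0 0" --grip_force 70

```text
t: 4.95
tool_pos: [0.4642, -0.1396, 0.0246]
tool_rot: [2.485, 1.921, 0.0]
contact_force: [-2.2, 1.0, 6.0]
opening: 0.0125
```

```bash
python3 - <<'E'
from h import *
pose()
im=shot("wrist");cv2.imwrite("pics/w3.png",im["frame"])
E
```

```text
t 4.95 tcp [ 464.2 -139.6   24.6] yaw_y(jaw dir) -0.255 tz [ 0.001 -0.    -1.   ] op 12.5 F [-2.2  1.   6. ] q [-0.45 -0.05  2.09  0.    1.1  -0.19]
```

View pics/w3.png

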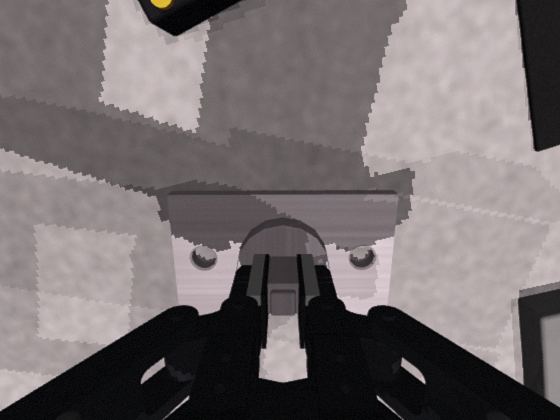

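carry_out --pt "0 0 0.4 0 0 0 0" --pt "0 0 1 0 0 0 0" --pt "0 0 1 0 0 0 0" --pt "0.8 -0.93 0.6 0 0 0.3 0" --pt "0.8 -0.93 0 0 0 0.3 0" --pt "0.8 -0.93 0 0 0 0.3 0" --pt "0.8 -0.93 0 0 0 0.3 0" --pt "0.8 -0.93 0 0 0 0.3 0" --pt "0.8 -0.93 0 0 0 0.3 0" --pt "0.8 -0.93 0 0 0 0.3 0" --pt "0.8 -0.93 0 0 0 0.3 0" --pt "0.8 -0.93 0 0 0 0.2 0"

```text
t: 6.2
tool_pos: [0.6437, -0.3491, 0.0972]
tool_rot: [-2.213, -2.226, 0.001]
contact_force: [0.1, 0.6, -4.0]
opening: 0.0124
```

carry_out --pt "0 0 0 0 0 0 0" --pt "0 0 0 0 0 0 0"

```text
t: 6.4
tool_pos: [0.6431, -0.3485, 0.0973]
tool_rot: [-2.215, -2.224, 0.0]
contact_force: [-0.7, 0.9, -3.8]
opening: 0.0123
```

```bash
python3 - <<'E'
from h import *
pose()
im=shot("wrist");cv2.imwrite("pics/w4.png",im["frame"])
E
```

```text
t 6.4 tcp [ 643.1 -348.5   97.3] yaw_y(jaw dir) 0.0043 tz [-0.002  0.002 -1.   ] op 12.3 F [-0.7  0.9 -3.8] q [-0.6   0.4   1.44  0.    1.31 -0.6 ]
```

View pics/w4.png

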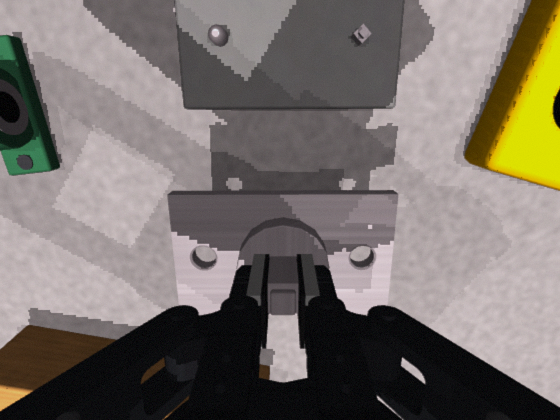

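```bash
python3 - <<'E'
from h import *
im=cv2.imread("pics/w4.png")
a=cv2.resize(im[0:115,170:410],None,fx=3.3,fy=5,interpolation=cv2.INTER_CUBIC)
a=cv2.resize(im[10:60,200:380],None,fx=4,fy=4,interpolation=cv2.INTER_CUBIC)
b=cv2.resize(im[235:280,180:385],None,fx=4,fy=4,interpolation=cv2.INTER_CUBIC)
a=cv2.copyMakeBorder(a,0,0,0,b.shape[1]-a.shape[1],0)
cv2.imwrite("pics/w4a.png",cv2.convertScaleAbs(np.vstack([a,b]),alpha=1.3)); print(a.shape)
E
```

```text
(200, 820, 3)
```

View pics/w4a.png

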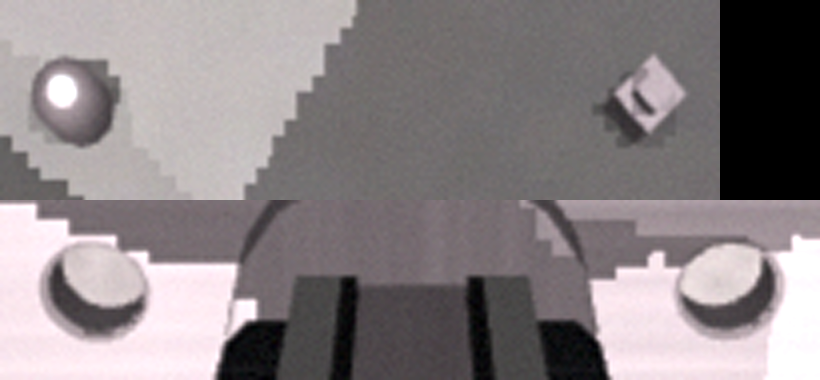

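```bash
python3 - <<'E'
from h import *
o=pose()
im=shot("wrist")
f=lambda P,o:(np.array(P,float)+.5)/4-.5+np.array(o)
zt=(o["tool_pos"][2]-.0166)
H=p2w(im,f([(96,90),(727,90)],(180,235)),zt)*1000
print("holes rel tcp",(H-o["tool_pos"]*1000).round(1),np.linalg.norm(H[1]-H[0]),"mid",H.mean(0),np.arctan2(*(H[1]-H[0])[1::-1]))
P=p2w(im,f([(62,91)],(200,10)),.034)*1000; print("round tip",P)
for z in (.026,.028,.03,.032): print("diam step",z,p2w(im,f([(651,95)],(200,10)),z)*1000)
print("diam tip",p2w(im,f([(663,78),(655,90)],(200,10)),.034)*1000)
# front corners of fixture
print("front edge",p2w(im,[(183,108),(396,108)],.02)*1000)
# draw model
big=cv2.resize(im["frame"],None,fx=4,fy=4,interpolation=cv2.INTER_CUBIC)
E
```

```text
t 6.45 tcp [ 642.9 -347.9   97.4] yaw_y(jaw dir) 0.0048 tz [-0.002  0.002 -1.   ] op 12.5 F [-0.2 -0.4 -4.3] q [-0.6   0.4   1.44  0.    1.31 -0.6 ]
holes rel tcp [[-40.2  -0.6 -16.6]
 [ 39.5  -0.1 -16.6]] 79.72059976226629 mid [ 642.53526331 -348.27587268   80.79531908] 0.005754241601578657
round tip [[ 605.55140305 -237.77223692   34.        ]]
diam step 0.026 [[ 686.69682615 -236.60121841   26.        ]]
diam step 0.028 [[ 686.28620853 -236.92933226   28.        ]]
diam step 0.03 [[ 685.87559091 -237.25744612   30.        ]]
diam step 0.032 [[ 685.46497329 -237.58555997   32.        ]]
diam tip [[ 686.51715174 -235.83330987   34.        ]
 [ 685.54901803 -237.30009954   34.        ]]
front edge [[ 581.14308266 -277.52784775   20.        ]
 [ 711.49521903 -276.90451027   20.        ]]
```

carry_out --pt "0.12 0.9 0 0 0 0 0" --pt "0 0.9 0 0 0 0 0" --pt "0 0.9 0 0 0 0 0" --pt "0 0.9 0 0 0 0 0" --pt "0 0.83 0 0 0 0 0" --pt "0 0 -0.8 0 0 0 0" --pt "0 0 -0.6 0 0 0 0" --pt "0 0 0 0 0 0 0" --pt "0 0 0 0 0 0 0"

```text
t: 7.4
tool_pos: [0.6463, -0.2377, 0.0629]
tool_rot: [-2.215, -2.226, 0.001]
contact_force: [1.2, -0.6, -4.3]
opening: 0.0124
```

```bash
python3 - <<'E'
from h import *
pose();im=shot("wrist");im=im["frame"]
b=cv2.resize(im[225:290,180:385],None,fx=3.9,fy=3.9,interpolation=cv2.INTER_CUBIC)
s=shot("scene")["frame"]; c=cv2.resize(s[150:230,90:200],None,fx=4,fy=4,interpolation=cv2.INTER_CUBIC)
w=max(b.shape[1],c.shape[1]);P=lambda a:cv2.copyMakeBorder(a,0,0,0,w-a.shape[1],0)
cv2.imwrite("pics/w5.png",np.vstack([P(b),P(c)])[:600])
E
```

```text
t 7.4 tcp [ 646.3 -237.7   62.9] yaw_y(jaw dir) 0.0047 tz [-0.002  0.001 -1.   ] op 12.4 F [ 1.2 -0.6 -4.3] q [-0.46  0.34  1.57 -0.    1.23 -0.47]
```

View pics/w5.png

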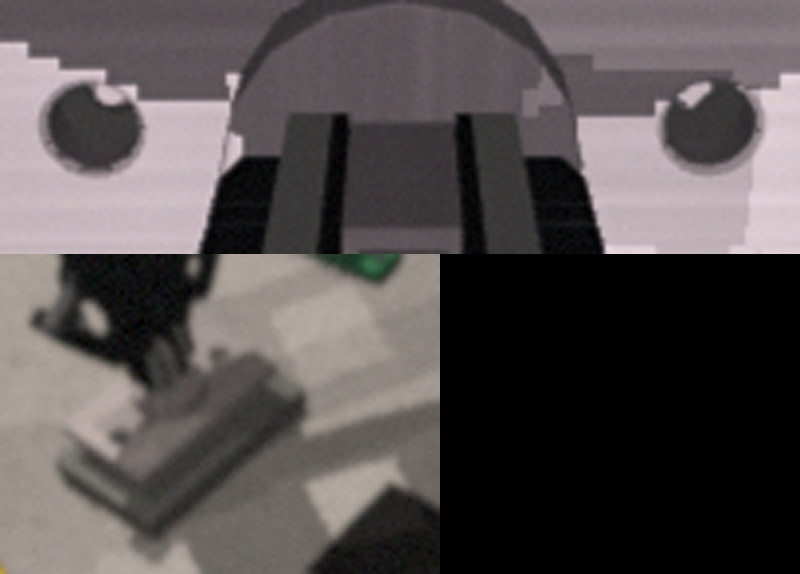

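carry_out --pt "0 0 -0.1 0 0 0 0" --pt "0 0 -0.1 0 0 0 0" --pt "0 0 0 0 0 0 0"

```text
t: 7.8
tool_pos: [0.6466, -0.2381, 0.0585]
tool_rot: [-2.216, -2.226, 0.0]
contact_force: [0.4, 0.4, -4.3]
opening: 0.0124
```

```bash
python3 - <<'E'
from h import *
pose();im=shot("wrist")["frame"]
b=cv2.resize(im[225:290,180:385],None,fx=3.9,fy=3.9,interpolation=cv2.INTER_CUBIC)
cv2.imwrite("pics/w6.png",b)
E
```

```text
t 7.8 tcp [ 646.6 -238.1   58.5] yaw_y(jaw dir) 0.0047 tz [-0.  0. -1.] op 12.4 F [ 0.4  0.4 -4.3] q [-0.46  0.35  1.57 -0.    1.22 -0.47]
```

View pics/w6.png

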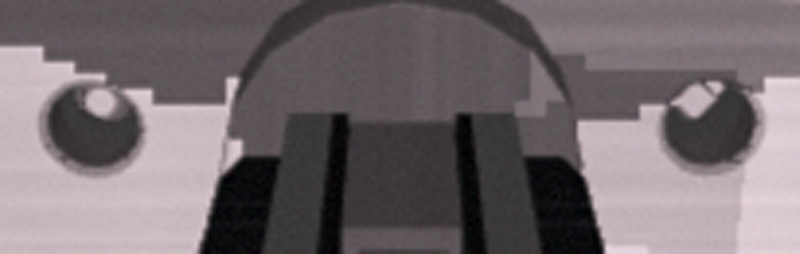

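carry_out --pt "-0.01 -0.015 -0.1 0 0 0 0" --pt "0 0 -0.1 0 0 0 0" --pt "0 0 0 0 0 0 0"

```text
t: 8.15
tool_pos: [0.6462, -0.2382, 0.0531]
tool_rot: [-2.215, -2.226, 0.001]
contact_force: [0.5, -1.3, -4.5]
opening: 0.0123
```

```bash
python3 - <<'E'
from h import *
pose();im=shot("wrist")["frame"]
b=cv2.resize(im[225:290,180:385],None,fx=3.9,fy=3.9,interpolation=cv2.INTER_CUBIC)
cv2.imwrite("pics/w7.png",b)
E
```

```text
t 8.15 tcp [ 646.2 -238.2   53.1] yaw_y(jaw dir) 0.005 tz [-0.001  0.    -1.   ] op 12.3 F [ 0.5 -1.3 -4.5] q [-0.46  0.36  1.58 -0.    1.21 -0.47]
```

View pics/w7.png

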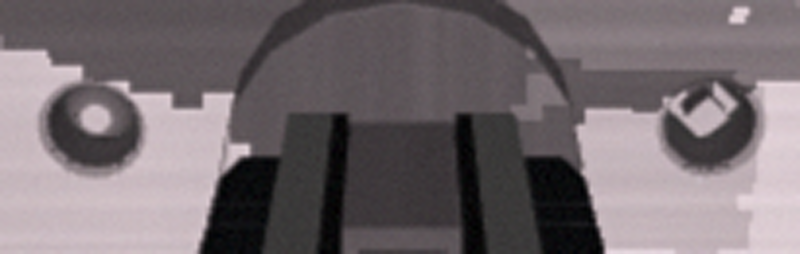

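carry_out --pt "0 0 -0.1 0 0 0 0" --pt "0 0 -0.08 0 0 0 0" --pt "0 0 0 0 0 0 0"

```text
t: 8.5
tool_pos: [0.6463, -0.2382, 0.0487]
tool_rot: [-2.215, -2.226, 0.0]
contact_force: [0.1, -0.4, -4.2]
opening: 0.0127
```

```bash
python3 - <<'E'
from h import *
pose();im=shot("wrist")["frame"]
b=cv2.resize(im[225:290,180:385],None,fx=3.9,fy=3.9,interpolation=cv2.INTER_CUBIC)
cv2.imwrite("pics/w8.png",b)
E
```

```text
t 8.5 tcp [ 646.3 -238.2   48.7] yaw_y(jaw dir) 0.005 tz [-0.001  0.    -1.   ] op 12.7 F [ 0.1 -0.4 -4.2] q [-0.46  0.36  1.58 -0.    1.2  -0.47]
```

View pics/w8.png

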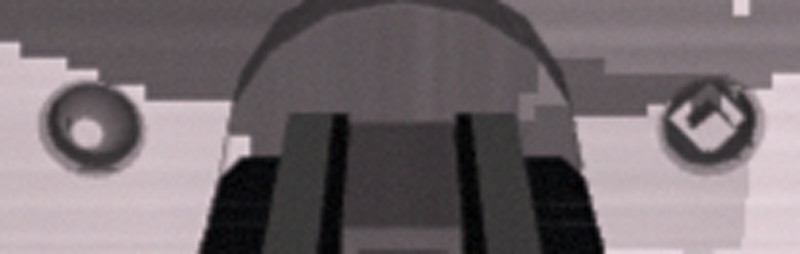

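Both pins are entering freely, with no contact force. I'll carry on down.

carry_out --pt "0 0 -0.1 0 0 0 0" --pt "0 0 -0.06 0 0 0 0" --pt "0 0 0 0 0 0 0"

```text
t: 8.85
tool_pos: [0.6464, -0.2382, 0.0449]
tool_rot: [-2.215, -2.227, 0.0]
contact_force: [0.7, 0.9, -3.5]
opening: 0.0123
```

carry_out --pt "0 0 -0.04 0 0 0 0" --pt "0 0 0 0 0 0 0"

```text
t: 9.05
tool_pos: [0.6467, -0.2384, 0.0447]
tool_rot: [2.216, 2.227, -0.0]
contact_force: [-1.0, 0.1, -0.9]
opening: 0.012
```

carry_out --pt "0 0 -0.02 0 0 0 0" --pt "0 0 0 0 0 0 0.1" --pt "0 0 0 0 0 0 0.3" --pt "0 0 0 0 0 0 0.6" --pt "0 0 0 0 0 0 0.6" --pt "0 0 0 0 0 0 0.6" --pt "0 0 0.6 0 0 0 0.6" --pt "0 0 1 0 0 0 0.6" --pt "0 0 1 0 0 0 0.6" --pt "0 0 1 0 0 0 1"

```text
t: 10.05
tool_pos: [0.6469, -0.2385, 0.1361]
tool_rot: [2.215, 2.226, 0.001]
contact_force: [1.0, -0.5, -0.3]
opening: 0.0645
```

```bash
python3 - <<'E'
from h import *
o=pose();im=shot("wrist");cv2.imwrite("pics/w9.png",im["frame"])
E
```

```text
t 10.05 tcp [ 646.9 -238.5  136.1] yaw_y(jaw dir) 0.005 tz [ 0.001 -0.001 -1.   ] op 64.5 F [ 1.  -0.5 -0.3] q [-0.46  0.27  1.53  0.    1.34 -0.47]
```

View pics/w9.png

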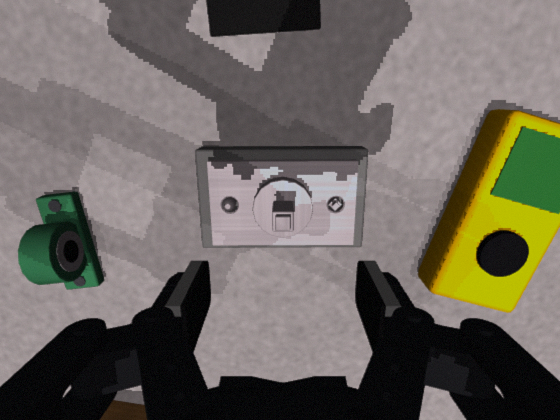

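```bash
python3 - <<'E'
from h import *
im=cv2.imread("pics/w9.png")
cv2.imwrite("pics/w9a.png",cv2.resize(im[135:260,185:380],None,fx=4,fy=4,interpolation=cv2.INTER_CUBIC))
E
```

```text
(no output)
```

View pics/w9a.png

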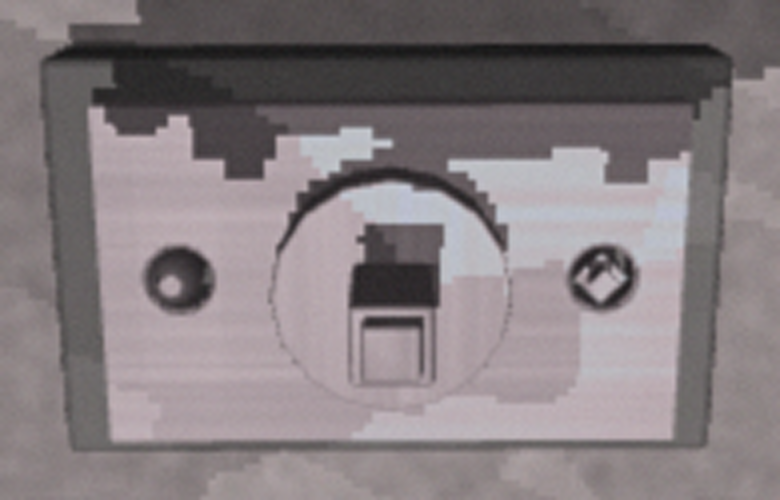

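```bash
python3 - <<'E'
from h import *
im=shot("top")
for n,z in [("pulley",.016),("capacitor",.073),("contactor",.03),("bearing",.012)]:
    for d in ctrl.mark_of(im,n):
        if d["p"]>.3:
            print(n,round(d["p"],2),p2w(im,np.array(d["position"])*[560,420],0)[0].round(4))
E
```

```text
pulley 0.82 [0.4673 0.2817 0.    ]
pulley 0.73 [0.3729 0.3906 0.    ]
pulley 0.34 [ 0.6476 -0.2394  0.    ]
capacitor 0.83 [0.4729 0.1439 0.    ]
contactor 0.8 [0.4669 0.0082 0.    ]
```

carry_out --pt "-0.34 0.99 0 0 0 0 1" --pt "-0.34 0.99 0 0 0 0 1" --pt "-0.34 0.99 0 0 0 0 1" --pt "-0.34 0.99 0 0 0 0 1" --pt "-0.34 0.99 0 0 0 0 1" --pt "-0.34 0.99 0 0 0 0 1" --pt "-0.34 0.99 0 0 0 0 1" --pt "-0.34 0.99 0 0 0 0 1" --pt "-0.34 0.99 0 0 0 0 1" --pt "-0.34 0.99 0 0 0 0 1" --pt "-0.34 0.99 0 0 0 0 1" --pt "-0.34 0.99 0 0 0 0 1"

```text
t: 11.55
tool_pos: [0.543, 0.0596, 0.132]
tool_rot: [-2.214, -2.225, 0.003]
contact_force: [-0.1, -0.1, 0.4]
opening: 0.0855
```

carry_out --pt "-0.34 0.99 0 0 0 0 1" --pt "-0.34 0.99 0 0 0 0 1" --pt "-0.34 0.99 0 0 0 0 1" --pt "-0.34 0.99 0 0 0 0 1" --pt "-0.34 0.99 0 0 0 0 1" --pt "-0.34 0.99 0 0 0 0 1" --pt "-0.34 0.99 0 0 0 0 1" --pt "-0.34 0.99 0 0 0 0 1" --pt "-0.34 0.99 0 0 0 0 1" --pt "0 0 0 0 0 0 1" --pt "0 0 0 0 0 0 1"

```text
t: 12.65
tool_pos: [0.4672, 0.2812, 0.1324]
tool_rot: [-2.214, -2.228, 0.004]
contact_force: [0.2, 0.1, -0.1]
opening: 0.0854
```

```bash
python3 - <<'E'
from h import *
o=pose();im=shot("wrist");cv2.imwrite("pics/w10.png",im["frame"])
for d in ctrl.trace(im,"pulley"): print(round(d["p"],2),mask_rect(im,d["mask"],.016),np.array(d["rect"])*[560,420,560,420])
# retro: nose from w9
import copy
T=np.eye(4);T[:3,:3]=Ro.from_rotvec([2.215,2.226,0.001]).as_matrix();T[:3,3]=[.6465,-.2384,.1364]
C=T@np.array(im["hand_eye"]);g=dict(im);g["Rw"]=C[:3,:3];g["c"]=C[:3,3]
f=lambda P:(np.array(P,float)+.5)/4-.5+np.array([185,135])
print("nose",p2w(g,f([(391,352)]),.07)*1000,"stubtop",p2w(g,f([(350,308),(435,308),(435,385),(350,385)]),.066).mean(0)*1000,"holes",p2w(g,f([(179,279),(603,279)]),.028)*1000)
E
```

```text
t 12.65 tcp [467.2 281.2 132.4] yaw_y(jaw dir) 0.0062 tz [-0.002 -0.001 -1.   ] op 85.4 F [ 0.2  0.1 -0.1] q [ 0.41 -0.05  1.89 -0.    1.31  0.4 ]
0.87 (375.4, 386.0, 77.8, 65.2, np.float64(0.006)) [ 94.696   0.    113.12  103.404]
0.74 (463.7, 283.7, 76.9, 74.9, np.float64(1.074)) [225.68  145.11  101.08   97.398]
nose [[ 646.23498132 -238.43564352   70.        ]] stubtop [ 646.48642979 -238.99684212   66.        ] holes [[ 606.11229187 -239.22119876   28.        ]
 [ 686.45580656 -238.86958674   28.        ]]
```

View pics/w10.png

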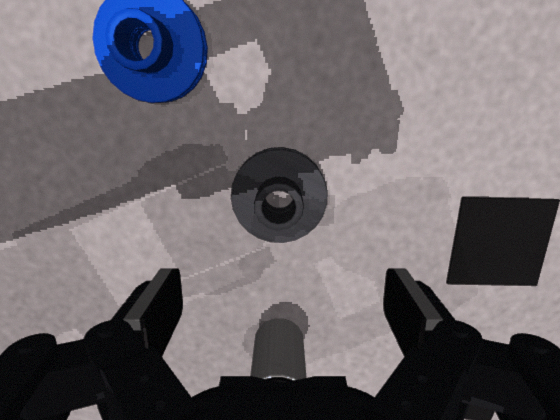

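```bash
python3 - <<'E'
from h import *
im=cv2.imread("pics/w10.png")
cv2.imwrite("pics/w10a.png",cv2.convertScaleAbs(cv2.resize(im[135:255,215:345],None,fx=5,fy=5,interpolation=cv2.INTER_CUBIC),alpha=2))
o=pose()
T=np.eye(4)
im2=shot("wrist")
# predicted circles
for z,r in ((.016,.038),(.04,.018),(.04,.012)):
    a=np.linspace(0,2*np.pi,5)[:4]
    print(z,r,((w2p(im2,np.c_[.4637+r*np.cos(a),.2837+r*np.sin(a),0*a+z])-[215,135]+.5)*5).round(0).tolist())
E
```

```text
t 12.75 tcp [467.9 280.6 132.9] yaw_y(jaw dir) 0.0044 tz [-0.001 -0.001 -1.   ] op 85.3 F [ 0.4 -0.6 -0.6] q [ 0.4  -0.05  1.89 -0.    1.31  0.4 ]
0.016 0.038 [[560.0, 311.0], [316.0, 64.0], [72.0, 309.0], [316.0, 535.0]]
0.04 0.018 [[440.0, 356.0], [314.0, 232.0], [187.0, 355.0], [314.0, 474.0]]
0.04 0.012 [[398.0, 356.0], [314.0, 274.0], [229.0, 355.0], [314.0, 435.0]]
```

View pics/w10a.png

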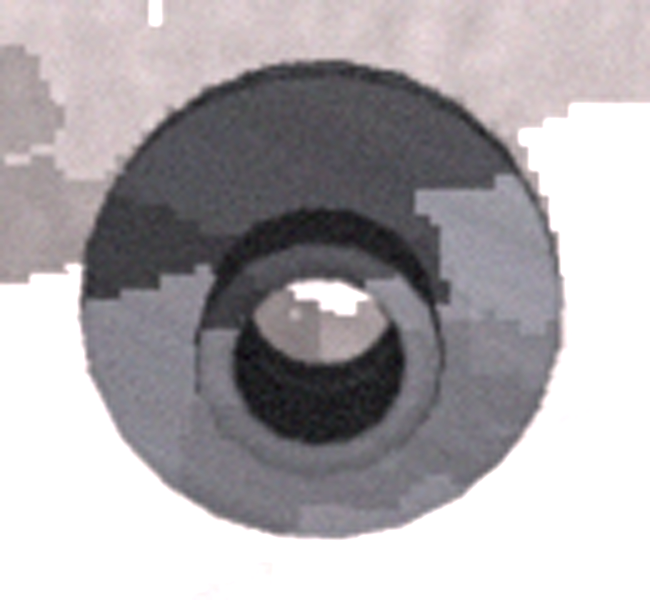

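carry_out --pt "-0.14 0.11 -0.6 0 0 0 0.75" --pt "0 0 -1 0 0 0 0.75" --pt "0 0 -1 0 0 0 0.75" --pt "0 0 -1 0 0 0 0.75" --pt "0 0 -0.7 0 0 0 0.75" --pt "0 0 0 0 0 0 0.75" --pt "0 0 0 0 0 0 0.75"

```text
t: 13.5
tool_pos: [0.4642, 0.2837, 0.0257]
tool_rot: [-2.216, -2.226, 0.002]
contact_force: [0.0, 0.4, -0.0]
opening: 0.064
```

```bash
python3 - <<'E'
from h import *
o=pose();im=shot("wrist");cv2.imwrite("pics/w11.png",im["frame"])
p=o["tool_pos"]
a=np.linspace(0,2*np.pi,9)[:8]
print("expected bore if centred",w2p(im,np.c_[p[0]+.012*np.cos(a),p[1]+.012*np.sin(a),0*a+.04]).round(1).tolist())
print("0.5mm noise->",p)
E
```

```text
t 13.5 tcp [464.2 283.7  25.7] yaw_y(jaw dir) 0.0044 tz [-0.001 -0.001 -1.   ] op 64.0 F [ 0.   0.4 -0. ] q [0.41 0.08 1.95 0.   1.11 0.41]
expected bore if centred [[311.7, 288.6], [303.7, 270.4], [283.2, 262.6], [262.6, 270.2], [254.5, 288.4], [263.1, 306.0], [283.0, 313.2], [302.8, 306.1]]
0.5mm noise-> [0.46417021 0.28365694 0.02565478]
```

View pics/w11.png

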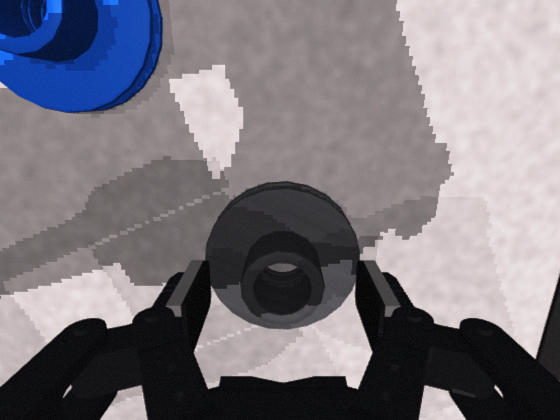

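carry_out --pt "0 0 -0.18 0 0 0 0.6" --pt "0 0 0 0 0 0 0.3" --pt "0 0 0 0 0 0 0" --pt "0 0 0 0 0 0 0" --pt "0 0 0 0 0 0 0" --pt "0 0 0 0 0 0 0" --grip_force 70

```text
t: 14.15
tool_pos: [0.4651, 0.2844, 0.0229]
tool_rot: [2.215, 2.227, 0.001]
contact_force: [-1.9, -1.5, 5.6]
opening: 0.0339
```

```bash
python3 - <<'E'
from h import *
o=pose();im=shot("wrist");cv2.imwrite("pics/w12.png",im["frame"])
p=o["tool_pos"]
a=np.linspace(0,2*np.pi,5)[:4]
print("expected bore if centred",w2p(im,np.c_[p[0]+.012*np.cos(a),p[1]+.012*np.sin(a),0*a+.04]).round(1).tolist())
b=im["frame"][230:335,220:345]
cv2.imwrite("pics/w12a.png",cv2.convertScaleAbs(cv2.resize(b,None,fx=5,fy=5,interpolation=cv2.INTER_CUBIC),alpha=2))
E
```

```text
t 14.15 tcp [465.1 284.4  22.9] yaw_y(jaw dir) 0.0051 tz [ 0.001  0.    -1.   ] op 33.9 F [-1.9 -1.5  5.6] q [ 0.41  0.09  1.95 -0.    1.1   0.41]
expected bore if centred [[312.3, 292.1], [283.3, 265.7], [254.1, 291.9], [283.0, 317.0]]
```

View pics/w12a.png

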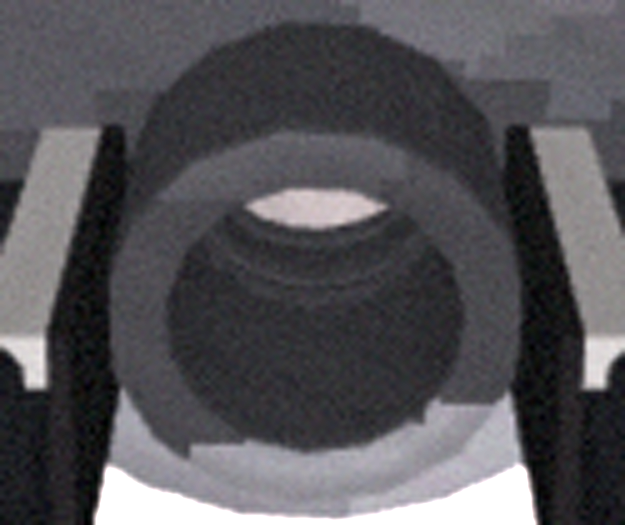

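carry_out --pt "0 0 0.4 0 0 0 0" --pt "0 0 0.8 0 0 0 0" --pt "0 0 1 0 0 0 0" --pt "0 0 1 0 0 0 0" --pt "0 0 1 0 0 0 0" --pt "0.33 -0.95 1 0 0 0 0" --pt "0.33 -0.95 0 0 0 0 0" --pt "0.33 -0.95 0 0 0 0 0" --pt "0.33 -0.95 0 0 0 0 0" --pt "0.33 -0.95 0 0 0 0 0" --pt "0.33 -0.95 0 0 0 0 0" --pt "0.33 -0.95 0 0 0 0 0"

```text
t: 15.4
tool_pos: [0.522, 0.1169, 0.1513]
tool_rot: [-2.215, -2.227, 0.001]
contact_force: [0.3, 0.2, -3.1]
opening: 0.0339
```

carry_out --pt "0.33 -0.95 0 0 0 0 0" --pt "0.33 -0.95 0 0 0 0 0" --pt "0.33 -0.95 0 0 0 0 0" --pt "0.33 -0.95 0 0 0 0 0" --pt "0.33 -0.95 0 0 0 0 0" --pt "0.33 -0.95 0 0 0 0 0" --pt "0.33 -0.95 0 0 0 0 0" --pt "0.33 -0.95 0 0 0 0 0" --pt "0.33 -0.95 0 0 0 0 0" --pt "0.33 -0.95 0 0 0 0 0" --pt "0.33 -0.95 0 0 0 0 0" --pt "0.33 -0.95 0 0 0 0 0"

```text
t: 16.6
tool_pos: [0.621, -0.1679, 0.1511]
tool_rot: [-2.215, -2.226, 0.001]
contact_force: [0.7, 0.6, -2.0]
opening: 0.0338
```

carry_out --pt "0.33 -0.95 0 0 0 0 0" --pt "0.33 -0.95 0 0 0 0 0" --pt "0.33 -0.95 0 0 0 0 0" --pt "0 0 0 0 0 0 0" --pt "0 0 0 0 0 0 0" --pt "0 0 0 0 0 0 0"

```text
t: 17.2
tool_pos: [0.6456, -0.2375, 0.1512]
tool_rot: [-2.214, -2.227, 0.0]
contact_force: [-0.3, 1.0, -2.9]
opening: 0.0339
```

```bash
python3 - <<'E'
from h import *
o=pose();im=shot("wrist");cv2.imwrite("pics/w13.png",im["frame"]);pose();ctrl.get_image("wrist");pose()
p=o["tool_pos"]
print(w2p(im,[[p[0],p[1],p[2]+.0175],[.6464,-.2389,.07]]))
E
```

```text
t 17.2 tcp [ 645.6 -237.5  151.2] yaw_y(jaw dir) 0.0055 tz [-0.001  0.001 -1.   ] op 33.9 F [-0.3  1.  -2.9] q [-0.46  0.25  1.52  0.    1.36 -0.47]
t 17.25 tcp [ 645.7 -237.3  151.4] yaw_y(jaw dir) 0.0058 tz [-0.001  0.001 -1.   ] op 33.7 F [ 0.4 -0.  -3.2] q [-0.46  0.25  1.52  0.    1.36 -0.47]
t 17.3 tcp [ 645.8 -237.3  151.6] yaw_y(jaw dir) 0.006 tz [-0.001  0.    -1.   ] op 33.9 F [-0.2  0.8 -3. ] q [-0.46  0.25  1.52  0.    1.36 -0.47]
[[283.09062131 292.47705188]
 [284.20791815 217.30277644]]
```

View pics/w13.png

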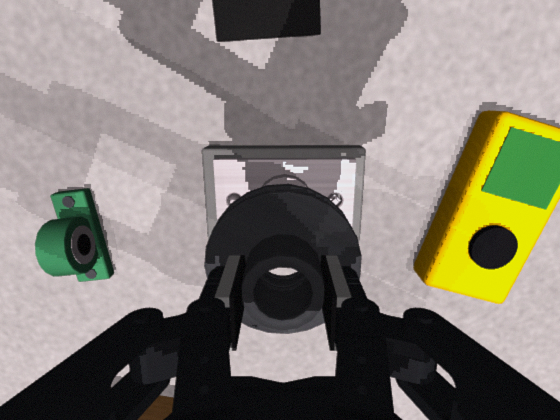

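carry_out --pt "0.03 -0.03 -1 0 0 0 0" --pt "0 0 -0.9 0 0 0 0" --pt "0 0 -0.3 0 0 0 0" --pt "0 0 0 0 0 0 0" --pt "0 0 0 0 0 0 0"

```text
t: 17.8
tool_pos: [0.6474, -0.2391, 0.0979]
tool_rot: [2.215, 2.226, 0.001]
contact_force: [0.3, 0.1, -2.7]
opening: 0.0344
```

```bash
python3 - <<'E'
from h import *
pose();im=shot("wrist");cv2.imwrite("pics/w14.png",im["frame"]);pose()
s=shot("scene")["frame"]; cv2.imwrite("pics/s14.png",cv2.resize(s[130:230,80:200],None,fx=5,fy=5,interpolation=cv2.INTER_CUBIC));pose()
E
```

```text
t 17.8 tcp [ 647.4 -239.1   97.9] yaw_y(jaw dir) 0.0054 tz [ 0.001 -0.001 -1.   ] op 34.4 F [ 0.3  0.1 -2.7] q [-0.46  0.31  1.55 -0.    1.28 -0.47]
t 17.85 tcp [ 647.8 -239.3   98.6] yaw_y(jaw dir) 0.0053 tz [ 0.002 -0.001 -1.   ] op 33.9 F [-0.4  0.1 -2.2] q [-0.46  0.31  1.55 -0.    1.28 -0.47]
t 17.9 tcp [ 647.9 -239.5   98.9] yaw_y(jaw dir) 0.0052 tz [ 0.003 -0.001 -1.   ] op 33.8 F [ 0.2 -0.3 -3.4] q [-0.46  0.31  1.55 -0.    1.28 -0.47]
```

View pics/w14.png

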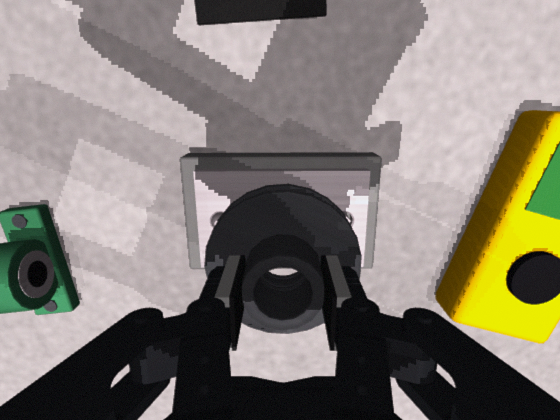

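View pics/s14.png

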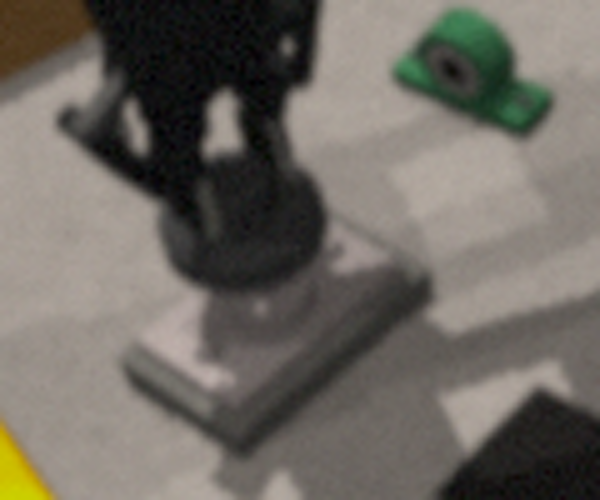

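carry_out --pt "0 0.04 -0.3 0 0 0 0" --pt "0 0 -0.2 0 0 0 0" --pt "0 0 0 0 0 0 0"

```text
t: 18.2
tool_pos: [0.646, -0.2377, 0.0829]
tool_rot: [-2.214, -2.225, 0.001]
contact_force: [-0.1, -0.5, -3.2]
opening: 0.0338
```

carry_out --pt "0 0 -0.1 0 0 0 0" --pt "0 0 -0.1 0 0 0 0" --pt "0 0 0 0 0 0 0"

```text
t: 18.5
tool_pos: [0.6466, -0.238, 0.0788]
tool_rot: [-2.215, -2.226, 0.0]
contact_force: [0.6, -0.1, -3.5]
opening: 0.0338
```

```bash
python3 - <<'E'
from h import *
pose();im=shot("wrist");b=im["frame"][230:335,200:365]
cv2.imwrite("pics/w15.png",cv2.convertScaleAbs(cv2.resize(b,None,fx=4,fy=4,interpolation=cv2.INTER_CUBIC),alpha=2))
E
```

```text
t 18.5 tcp [ 646.6 -238.    78.8] yaw_y(jaw dir) 0.0049 tz [-0.001  0.    -1.   ] op 33.8 F [ 0.6 -0.1 -3.5] q [-0.46  0.33  1.57  0.    1.25 -0.47]
```

View pics/w15.png

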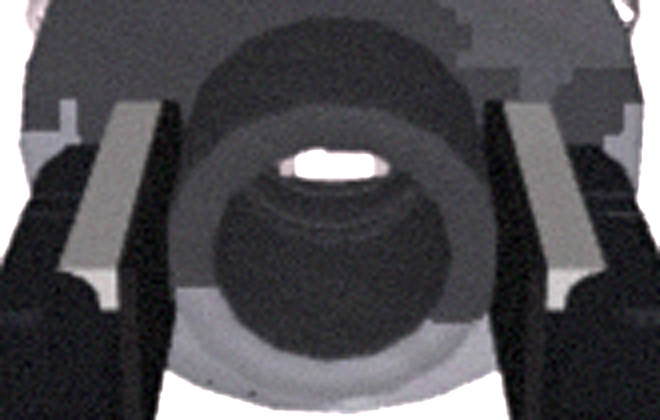

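carry_out --pt "0 0 -0.15 0 0 0 0" --pt "0 0 -0.15 0 0 0 0" --pt "0 0 0 0 0 0 0"

```text
t: 18.85
tool_pos: [0.6463, -0.2378, 0.0708]
tool_rot: [-2.215, -2.226, 0.001]
contact_force: [0.1, 0.1, -4.0]
opening: 0.034
```

```bash
python3 - <<'E'
from h import *
pose();im=shot("wrist");b=im["frame"][230:335,200:365]
cv2.imwrite("pics/w16.png",cv2.convertScaleAbs(cv2.resize(b,None,fx=4,fy=4,interpolation=cv2.INTER_CUBIC),alpha=1.5))
E
```

```text
t 18.85 tcp [ 646.3 -237.8   70.8] yaw_y(jaw dir) 0.005 tz [-0.001  0.001 -1.   ] op 34.0 F [ 0.1  0.1 -4. ] q [-0.46  0.34  1.57 -0.    1.24 -0.47]
```

View pics/w16.png

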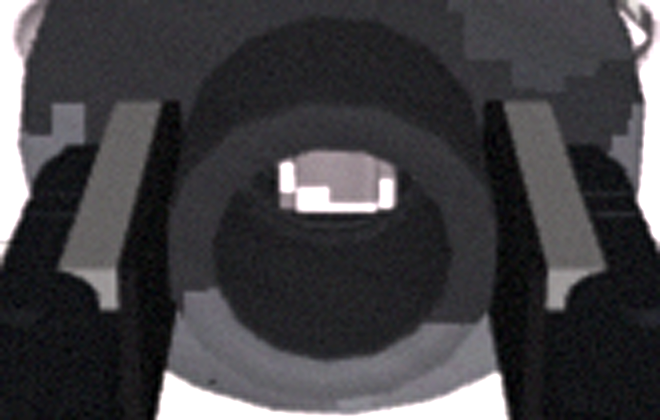

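carry_out --pt "0 0 -0.15 0 0 0 0" --pt "0 0 -0.1 0 0 0 0" --pt "0 0 0 0 0 0 0"

```text
t: 19.2
tool_pos: [0.6464, -0.2379, 0.0648]
tool_rot: [-2.215, -2.226, 0.001]
contact_force: [0.2, 0.8, -3.4]
opening: 0.0339
```

carry_out --pt "0 0 -0.04 0 0 0 0" --pt "0 0 0 0 0 0 0"

```text
t: 19.4
tool_pos: [0.6468, -0.2381, 0.0645]
tool_rot: [-2.216, -2.227, 0.0]
contact_force: [0.6, 1.0, -3.1]
opening: 0.0336
```

carry_out --pt "0 0 -0.04 0 0 0 0" --pt "0 0 0 0 0 0 0"

```text
t: 19.6
tool_pos: [0.6468, -0.2381, 0.0635]
tool_rot: [-2.216, -2.227, 0.0]
contact_force: [0.4, 0.1, -2.9]
opening: 0.0341
```

carry_out --pt "0 0 -0.03 0 0 0 0" --pt "0 0 0 0 0 0 0"

```text
t: 19.8
tool_pos: [0.6469, -0.2382, 0.063]
tool_rot: [2.216, 2.227, 0.0]
contact_force: [0.3, 0.3, -2.5]
opening: 0.0342
```

carry_out --pt "0 0 -0.03 0 0 0 0" --pt "0 0 0 0 0 0 0"

```text
t: 20.0
tool_pos: [0.647, -0.2382, 0.0629]
tool_rot: [2.216, 2.227, -0.0]
contact_force: [-2.0, 1.4, 2.6]
opening: 0.0341
```

carry_out --pt "0 0 0 0 0 0 0.45" --pt "0 0 0 0 0 0 0.6" --pt "0 0 0 0 0 0 0.7" --pt "0 0 0 0 0 0 0.7" --pt "0 0 0.6 0 0 0 0.7" --pt "0 0 1 0 0 0 0.7" --pt "0 0 1 0 0 0 0.9" --pt "0 0 1 0 0 0 1" --pt "0 0 0 0 0 0 1" --pt "0 0 0 0 0 0 1"

```text
t: 21.0
tool_pos: [0.6474, -0.2384, 0.1537]
tool_rot: [2.214, 2.225, 0.001]
contact_force: [-0.3, 0.0, 0.1]
opening: 0.0853
```

```bash
python3 - <<'E'
from h import *
pose();im=shot("wrist");cv2.imwrite("pics/w17.png",im["frame"])
print(w2p(im,[[.6464,-.2389,.08],[.6464,-.2389,.07]]))
im=shot("top")
for n,z in [("mat_a",.003)]:
    for d in ctrl.trace(im,n): 
        if d["p"]>.3: print(n,round(d["p"],2),mask_rect(im,d["mask"],z))
E
```

```text
t 21.0 tcp [ 647.4 -238.4  153.7] yaw_y(jaw dir) 0.005 tz [ 0.002 -0.001 -1.   ] op 85.3 F [-0.3  0.   0.1] q [-0.46  0.25  1.52 -0.    1.36 -0.47]
[[281.13898253 219.46796585]
 [281.16362221 214.61180478]]
mat_a 0.94 (653.4, 238.9, 80.3, 80.2, np.float64(1.554))
mat_a 0.89 (647.6, 87.1, 80.2, 79.2, np.float64(-0.173))
```

View pics/w17.png

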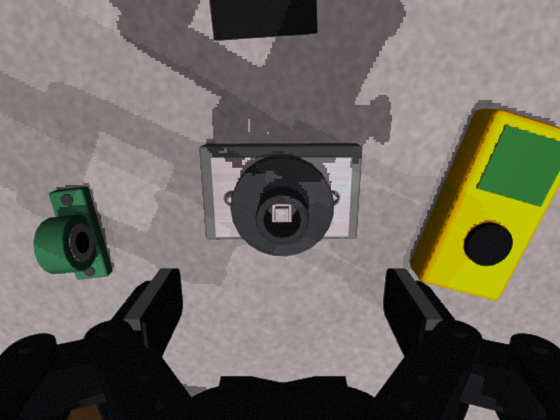

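The pulley sits level and centred over the stub: nose at (282,213), hub round it. The contactor is next.

carry_out --pt "-0.72 0.98 0 0 0 0.18 1" --pt "-0.72 0.98 0 0 0 0.18 1" --pt "-0.72 0.98 0 0 0 0.18 1" --pt "-0.72 0.98 0 0 0 0.18 1" --pt "-0.72 0.98 0 0 0 0.18 1" --pt "-0.72 0.98 0 0 0 0.18 1" --pt "-0.72 0.98 0 0 0 0.18 1" --pt "-0.72 0.98 0 0 0 0.18 1" --pt "-0.72 0.98 0 0 0 0.18 1" --pt "-0.72 0.98 0 0 0 0.18 1" --pt "0 0 0 0 0 0 1" --pt "0 0 0 0 0 0 1"

```text
t: 22.35
tool_pos: [0.4662, 0.0072, 0.1511]
tool_rot: [-2.005, -2.417, 0.001]
contact_force: [-0.6, -0.6, 0.4]
opening: 0.0853
```

```bash
python3 - <<'E'
from h import *
pose();im=shot("wrist");cv2.imwrite("pics/w18.png",im["frame"]);pose()
for d in ctrl.mark_of(im,"contactor"): print(d["p"],p2w(im,np.array(d["position"])*[560,420],0)[0])
cv2.imwrite("pics/w18a.png",cv2.convertScaleAbs(cv2.resize(im["frame"][130:270,210:360],None,fx=4,fy=4,interpolation=cv2.INTER_CUBIC),alpha=2))
E
```

```text
t 22.35 tcp [466.2   7.2 151.1] yaw_y(jaw dir) 0.1859 tz [-0.001 -0.    -1.   ] op 85.3 F [-0.6 -0.6  0.4] q [-0.14 -0.28  2.05 -0.    1.37 -0.33]
t 22.4 tcp [466.7   6.7 151.5] yaw_y(jaw dir) 0.185 tz [-0.001 -0.    -1.   ] op 85.1 F [ 0.2 -0.4  0.6] q [-0.15 -0.28  2.05 -0.    1.37 -0.33]
0.79 [0.46200162 0.00450248 0.        ]
```

View pics/w18.png

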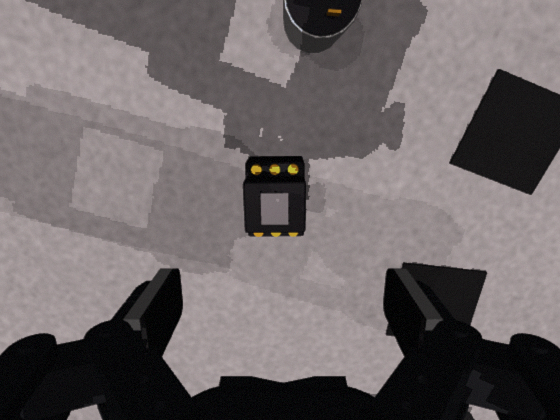

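View pics/w18a.png

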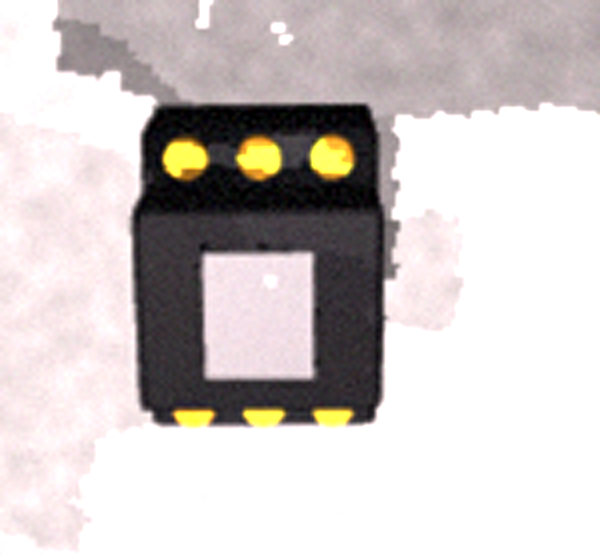

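```bash
python3 - <<'E'
from h import *
o=pose();im=shot("wrist");p=o["tool_pos"]
f=lambda P:(np.array(P,float)+.5)/4-.5+np.array([210,130])
c=p2w(im,f([(136,212),(382,210),(380,410),(138,410)]),.05)
print(c.round(4),c.mean(0),(c.mean(0)-p)*1000,np.arctan2(*(c[1]-c[0])[1::-1]))
for d in ctrl.trace(im,"mat_a"): print(round(d["p"],2),mask_rect(im,d["mask"],.003))
E
```

```text
t 22.45 tcp [467.    6.4 151.6] yaw_y(jaw dir) 0.1844 tz [-0.001 -0.    -1.   ] op 85.6 F [0.5 0.7 0. ] q [-0.15 -0.28  2.05 -0.    1.37 -0.33]
[[ 0.4357  0.0189  0.05  ]
 [ 0.4794  0.0274  0.05  ]
 [ 0.4869 -0.0107  0.05  ]
 [ 0.4419 -0.0191  0.05  ]] [0.46097764 0.00412978 0.05      ] [  -6.00143765   -2.29361284 -101.62521215] 0.19284032397675432
0.82 (629.9, -66.2, 80.9, 59.2, np.float64(0.069))
0.75 (645.9, 88.9, 82.0, 81.0, np.float64(-0.17))
```

carry_out --pt "-0.24 -0.09 -0.6 0 0 0.06 1" --pt "0 0 -1 0 0 0 1" --pt "0 0 -1 0 0 0 1" --pt "0 0 -1 0 0 0 1" --pt "0 0 -1 0 0 0 1" --pt "0 0 -0.8 0 0 0 0.8" --pt "0 0 0 0 0 0 0.6" --pt "0 0 0 0 0 0 0.3" --pt "0 0 0 0 0 0 0" --pt "0 0 0 0 0 0 0" --pt "0 0 0 0 0 0 0" --pt "0 0 0 0 0 0 0" --grip_force 50

```text
t: 23.75
tool_pos: [0.461, 0.0046, 0.0174]
tool_rot: [1.999, 2.423, 0.001]
contact_force: [-0.5, -0.1, -2.6]
opening: 0.0452
```

```bash
python3 - <<'E'
from h import *
o=pose();im=shot("wrist");cv2.imwrite("pics/w19.png",im["frame"])
p=o["tool_pos"];y=o and np.array([np.cos(.193),np.sin(.193),0]);x=np.array([-y[1],y[0],0])
q=p.copy();q[2]=.05
print(w2p(im,[q+s*.023*y+t*.02*x for s,t in ((-1,1),(1,1),(1,-1),(-1,-1))]).round(1).tolist())
E
```

```text
t 23.75 tcp [461.    4.6  17.4] yaw_y(jaw dir) 0.1911 tz [ 0.001 -0.    -1.   ] op 45.2 F [-0.5 -0.1 -2.6] q [-0.15 -0.1   2.15 -0.    1.09 -0.34]
[[217.8, 265.7], [348.2, 265.4], [342.6, 358.8], [223.7, 359.1]]
```

View pics/w19.png

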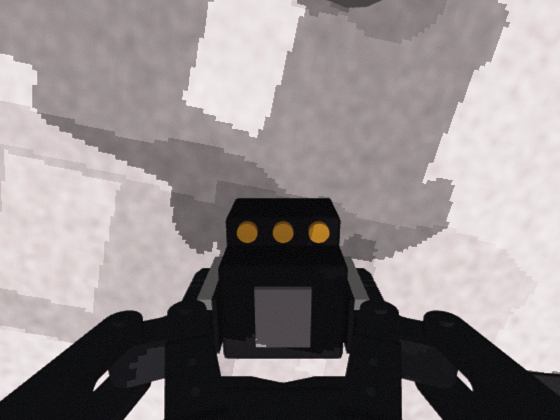

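carry_out --pt "0 0 0.3 0 0 0 0" --pt "0 0 1 0 0 0 0" --pt "0 0 1 0 0 0 0" --pt "0.96 0.78 1 0 0 -0.26 0" --pt "0.96 0.78 0 0 0 -0.26 0" --pt "0.96 0.78 0 0 0 -0.26 0" --pt "0.96 0.78 0 0 0 -0.26 0" --pt "0.96 0.78 0 0 0 -0.26 0" --pt "0.96 0.78 0 0 0 -0.26 0" --pt "0.96 0.78 0 0 0 -0.26 0" --pt "0.96 0.78 0 0 0 -0.26 0" --pt "0 0 0 0 0 0 0"

```text
t: 25.0
tool_pos: [0.6552, 0.1628, 0.1002]
tool_rot: [2.238, 2.204, 0.004]
contact_force: [-0.1, 0.2, -2.7]
opening: 0.0456
```

carry_out --pt "0 0 0 0 0 0 0" --pt "0 0 0 0 0 0 0"

```text
t: 25.2
tool_pos: [0.6521, 0.1602, 0.0994]
tool_rot: [-2.24, -2.202, 0.002]
contact_force: [-0.2, 0.2, -1.9]
opening: 0.0458
```

```bash
python3 - <<'E'
from h import *
o=pose();im=shot("wrist");cv2.imwrite("pics/w20.png",im["frame"]);pose()
for d in ctrl.trace(im,"mat_a"): print(round(d["p"],2),mask_rect(im,d["mask"],.003),np.array(d["rect"])*[560,420,560,420])
im=shot("top")
for d in ctrl.trace(im,"mat_a"): print("top",round(d["p"],2),mask_rect(im,d["mask"],.003))
pose()
E
```

```text
t 25.2 tcp [652.1 160.2  99.4] yaw_y(jaw dir) -0.0171 tz [-0.001 -0.    -1.   ] op 45.8 F [-0.2  0.2 -1.9] q [ 0.13  0.27  1.6  -0.    1.27  0.15]
t 25.25 tcp [652.1 160.1  99.4] yaw_y(jaw dir) -0.0174 tz [-0.001 -0.    -1.   ] op 45.1 F [-0.8 -0.2 -2.6] q [ 0.13  0.27  1.6  -0.    1.27  0.15]
0.86 (652.2, 240.6, 81.2, 80.6, np.float64(-0.017)) [213.304  25.116 133.28  130.116]
top 0.74 (647.4, 84.5, 80.4, 74.0, np.float64(-0.171))
top 0.64 (631.8, -80.2, 86.0, 84.3, np.float64(-1.506))
t 25.4 tcp [652.3 160.   99.7] yaw_y(jaw dir) -0.0176 tz [-0. -0. -1.] op 45.2 F [-0.5 -0.2 -3.4] q [ 0.13  0.27  1.6  -0.    1.27  0.15]
```

View pics/w20.png

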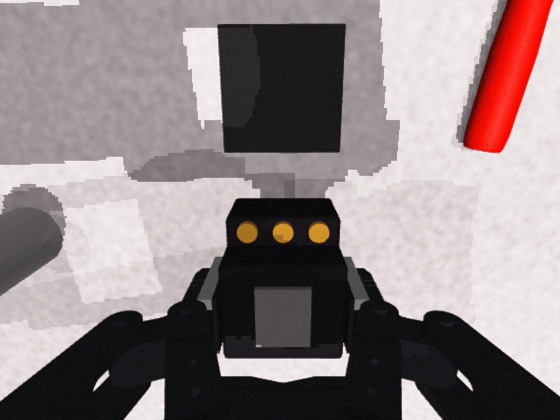

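carry_out --pt "0.01 0.8 0 0 0 0 0" --pt "0 0.8 0 0 0 0 0" --pt "0 0.8 0 0 0 0 0" --pt "0 0.8 0 0 0 0 0" --pt "0 0 -0.8 0 0 0 0" --pt "0 0 -1 0 0 0 0" --pt "0 0 -0.8 0 0 0 0" --pt "0 0 -0.3 0 0 0 0" --pt "0 0 0 0 0 0 0" --pt "0 0 0 0 0 0 0"

```text
t: 26.4
tool_pos: [0.6538, 0.2414, 0.0281]
tool_rot: [2.239, 2.202, 0.002]
contact_force: [-0.1, -0.3, -2.5]
opening: 0.0454
```

carry_out --pt "0 0 -0.06 0 0 0 0" --pt "0 0 0 0 0 0 0"

```text
t: 26.6
tool_pos: [0.654, 0.2409, 0.027]
tool_rot: [2.24, 2.202, 0.003]
contact_force: [0.6, -0.2, -2.4]
opening: 0.0451
```

carry_out --pt "0 0 -0.04 0 0 0 0" --pt "0 0 0 0 0 0 0"

```text
t: 26.8
tool_pos: [0.6532, 0.2406, 0.0249]
tool_rot: [2.24, 2.202, 0.001]
contact_force: [0.1, -0.5, -2.8]
opening: 0.0452
```

carry_out --pt "0 0 -0.06 0 0 0 0" --pt "0 0 -0.04 0 0 0 0" --pt "0 0 0 0 0 0 0"

```text
t: 27.1
tool_pos: [0.6528, 0.2406, 0.0217]
tool_rot: [-2.24, -2.202, 0.001]
contact_force: [-0.5, 0.2, -4.1]
opening: 0.0454
```

carry_out --pt "0 0 -0.04 0 0 0 0" --pt "0 0 0 0 0 0 0"

```text
t: 27.3
tool_pos: [0.653, 0.2406, 0.0208]
tool_rot: [-2.24, -2.202, 0.0]
contact_force: [-0.7, 0.2, -2.8]
opening: 0.0453
```

carry_out --pt "0 0 -0.03 0 0 0 0" --pt "0 0 0 0 0 0 0"

```text
t: 27.5
tool_pos: [0.653, 0.2406, 0.0202]
tool_rot: [-2.24, -2.202, 0.0]
contact_force: [0.2, 0.0, -3.0]
opening: 0.0453
```

carry_out --pt "0 0 -0.03 0 0 0 0" --pt "0 0 0 0 0 0 0"

```text
t: 27.7
tool_pos: [0.653, 0.2406, 0.0194]
tool_rot: [-2.24, -2.202, 0.0]
contact_force: [-0.0, -0.3, -2.7]
opening: 0.0451
```

carry_out --pt "0 0 -0.02 0 0 0 0" --pt "0 0 0 0 0 0 0"

```text
t: 27.9
tool_pos: [0.6531, 0.2406, 0.0193]
tool_rot: [-2.24, -2.203, 0.0]
contact_force: [-0.8, -1.4, -0.6]
opening: 0.0453
```

carry_out --pt "0 0 0 0 0 0 0.6" --pt "0 0 0 0 0 0 0.8" --pt "0 0 0 0 0 0 0.9" --pt "0 0 0 0 0 0 0.9" --pt "0 0 0.6 0 0 0 0.9" --pt "0 0 1 0 0 0 0.9" --pt "0 0 1 0 0 0 1" --pt "0 0 1 0 0 0 1" --pt "0 0 1 0 0 0 1" --pt "0 0 1 0 0 0 1" --pt "0 0 0.6 0 0 0 1" --pt "0 0 0 0 0 0 1"

```text
t: 29.1
tool_pos: [0.6549, 0.2412, 0.1785]
tool_rot: [2.238, 2.2, 0.009]
contact_force: [0.3, -0.4, 0.2]
opening: 0.0855
```

```bash
python3 - <<'E'
from h import *
o=pose();im=shot("wrist");cv2.imwrite("pics/w21.png",im["frame"])
for n,z in(("mat_a",.003),("contactor",.03)):
  for d in ctrl.trace(im,n): print(n,round(d["p"],2),mask_rect(im,d["mask"],z),np.array(d["rect"])*[560,420,560,420])
cv2.imwrite("pics/w21a.png",cv2.convertScaleAbs(cv2.resize(im["frame"][120:270,200:370],None,fx=4,fy=4,interpolation=cv2.INTER_CUBIC),alpha=2.5))
print(((w2p(im,[[.6527-.023,.2406+.02,.053],[.6527+.023,.2406+.02,.053],[.6527+.023,.2406-.02,.053]])-[200,120]+.5)*4).round())
im=shot("top")
for n,z in(("mat_a",.003),("capacitor",.0)):
  for d in ctrl.trace(im,n): print(n,round(d["p"],2),mask_rect(im,d["mask"],z))
E
```

```text
t 29.1 tcp [654.9 241.2 178.5] yaw_y(jaw dir) -0.017 tz [ 0.006  0.002 -1.   ] op 85.5 F [ 0.3 -0.4  0.2] q [0.25 0.25 1.48 0.   1.4  0.26]
mat_a 0.88 (645.7, 90.0, 82.1, 81.1, np.float64(1.401)) [238.112 284.592  80.584  70.518]
mat_a 0.87 (652.2, 241.3, 80.2, 79.9, np.float64(1.557)) [233.8   141.288  90.328  80.388]
contactor 0.9 (652.4, 242.5, 67.4, 50.7, np.float64(-1.566)) [251.608 151.41   55.888  72.912]
[[200. 220.]
 [433. 216.]
 [432. 407.]]
mat_a 0.98 (646.7, 87.3, 82.0, 80.2, np.float64(-0.17))
mat_a 0.77 (631.4, -80.0, 85.8, 83.6, np.float64(-1.507))
mat_a 0.5 (653.1, 215.4, 79.2, 30.4, np.float64(0.011))
capacitor 0.89 (472.2, 145.4, 59.8, 50.4, np.float64(0.033))
```

View pics/w21a.png

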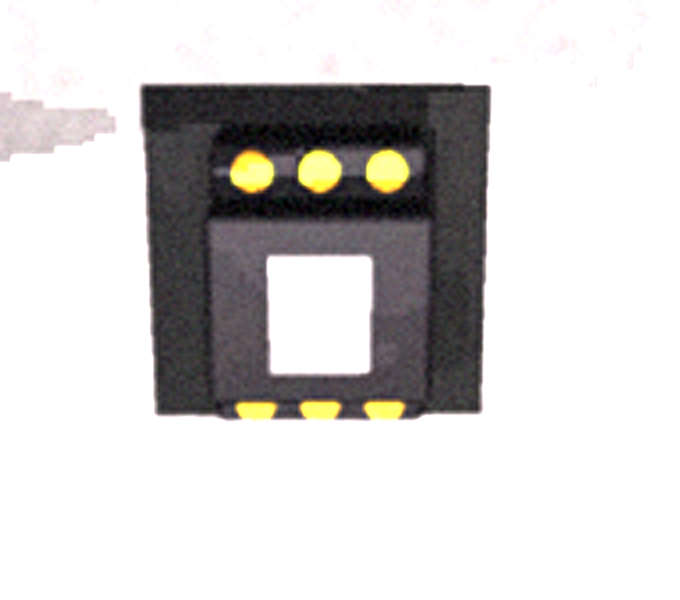

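carry_out --pt "-0.94 -0.5 0 0 0 0 1" --pt "-0.94 -0.5 0 0 0 0 1" --pt "-0.94 -0.5 0 0 0 0 1" --pt "-0.94 -0.5 0 0 0 0 1" --pt "-0.94 -0.5 0 0 0 0 1" --pt "-0.94 -0.5 0 0 0 0 1" --pt "-0.94 -0.5 0 0 0 0 1" --pt "-0.94 -0.5 0 0 0 0 1" --pt "0 0 0 0 0 0 1" --pt "0 0 0 0 0 0 1"

```text
t: 30.4
tool_pos: [0.4648, 0.1406, 0.1735]
tool_rot: [-2.24, -2.202, 0.0]
contact_force: [0.8, -0.1, 0.2]
opening: 0.0854
```

```bash
python3 - <<'E'
from h import *
o=pose();im=shot("wrist");cv2.imwrite("pics/w22.png",im["frame"])
for d in ctrl.trace(im,"capacitor"): print(round(d["p"],2),mask_rect(im,d["mask"],.0),np.array(d["rect"])*[560,420,560,420])
for d in ctrl.mark_of(im,"capacitor"): print(round(d["p"],2),p2w(im,np.array(d["position"])*[560,420],0)[0])
cv2.imwrite("pics/w22a.png",cv2.convertScaleAbs(cv2.resize(im["frame"][120:270,200:370],None,fx=4,fy=4,interpolation=cv2.INTER_CUBIC),alpha=2.))
E
```

```text
t 30.4 tcp [464.8 140.6 173.5] yaw_y(jaw dir) -0.0173 tz [-0.  0. -1.] op 85.4 F [ 0.8 -0.1  0.2] q [ 0.14 -0.25  1.99  0.    1.4   0.16]
0.98 (463.3, 128.3, 70.7, 56.5, np.float64(1.553)) [253.4   157.5    55.72   71.316]
0.82 [0.46351308 0.14257345 0.        ]
```

View pics/w22a.png

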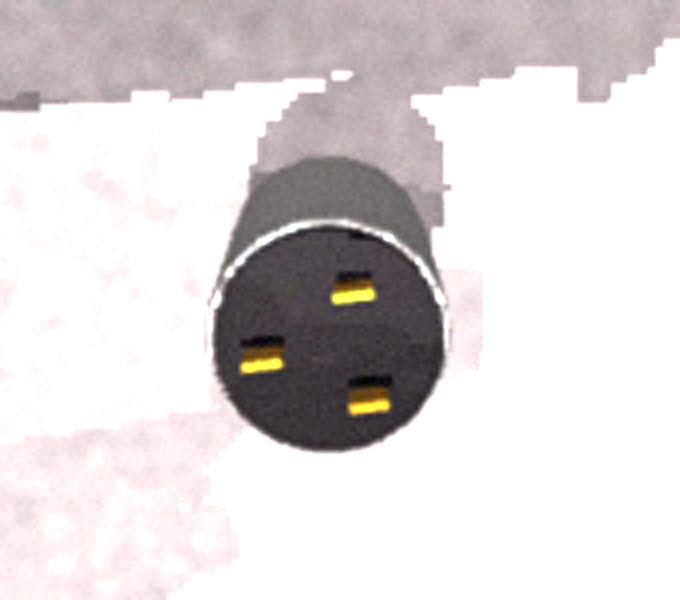

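```bash
python3 - <<'E'
from h import *
o=pose();im=shot("wrist")
c=p2w(im,[[282.1,203.4],[200+52.4,203.4],[311.9,203.4]],.073); print(c*1000,(c[0]-o["tool_pos"])*1000)
E
```

```text
t 30.55 tcp [465.7 140.9 174. ] yaw_y(jaw dir) -0.0169 tz [-0.  0. -1.] op 85.4 F [ 0.2 -0.5  0.1] q [ 0.14 -0.25  1.99  0.    1.4   0.16]
[[465.18972617 143.3353775   73.        ]
 [443.36178593 143.70694648  73.        ]
 [487.09179825 142.9625466   73.        ]] [  -0.54305371    2.4312305  -101.01135008]
```

carry_out --pt "-0.02 0.09 -0.6 0 0 0 1" --pt "0 0 -1 0 0 0 1" --pt "0 0 -1 0 0 0 1" --pt "0 0 -1 0 0 0 1" --pt "0 0 -1 0 0 0 1" --pt "0 0 -0.8 0 0 0 1" --pt "0 0 -0.35 0 0 0 0.8" --pt "0 0 0 0 0 0 0.65" --pt "0 0 0 0 0 0 0.65" --grip_force 40

```text
t: 31.5
tool_pos: [0.465, 0.1431, 0.0307]
tool_rot: [2.24, 2.202, 0.001]
contact_force: [0.2, 0.3, -0.2]
opening: 0.0554
```

```bash
python3 - <<'E'
from h import *
o=pose();im=shot("wrist");cv2.imwrite("pics/w23.png",im["frame"])
p=o["tool_pos"];a=np.linspace(0,2*np.pi,5)[:4]
print(w2p(im,np.c_[p[0]+.023*np.cos(a),p[1]+.023*np.sin(a),0*a+.073]).round(1).tolist())
E
```

```text
t 31.5 tcp [465.  143.1  30.7] yaw_y(jaw dir) -0.0168 tz [ 0.001  0.    -1.   ] op 55.4 F [ 0.2  0.3 -0.2] q [ 0.15 -0.06  2.08  0.    1.12  0.16]
[[350.5, 330.2], [282.2, 270.9], [216.3, 332.2], [284.4, 385.0]]
```

View pics/w23.png

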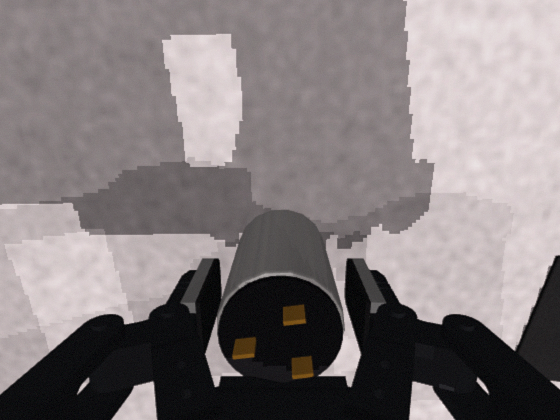

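carry_out --pt "-0.03 0 0 0 0 0 0.6" --pt "0 0 0 0 0 0 0.5" --pt "0 0 0 0 0 0 0.4" --pt "0 0 0 0 0 0 0.2" --pt "0 0 0 0 0 0 0" --pt "0 0 0 0 0 0 0" --pt "0 0 0 0 0 0 0" --grip_force 40

```text
t: 32.25
tool_pos: [0.4649, 0.1431, 0.0318]
tool_rot: [2.239, 2.202, 0.003]
contact_force: [-1.3, -0.2, 7.1]
opening: 0.0451
```

```bash
python3 - <<'E'
from h import *
o=pose();im=shot("wrist");cv2.imwrite("pics/w24.png",im["frame"])
p=o["tool_pos"];a=np.linspace(0,2*np.pi,5)[:4]
print(w2p(im,np.c_[p[0]+.023*np.cos(a),p[1]+.023*np.sin(a),0*a+.073]).round(1).tolist())
im=shot("top")
for d in ctrl.trace(im,"mat_a"): print(round(d["p"],2),mask_rect(im,d["mask"],.003))
E
```

```text
t 32.25 tcp [464.9 143.1  31.8] yaw_y(jaw dir) -0.017 tz [ 0.002  0.    -1.   ] op 45.1 F [-1.3 -0.2  7.1] q [ 0.15 -0.06  2.09  0.    1.12  0.16]
[[350.0, 328.1], [282.4, 269.3], [217.1, 330.2], [284.6, 382.6]]
0.91 (652.6, 238.4, 83.2, 79.0, np.float64(-1.55))
0.91 (631.8, -78.8, 80.1, 79.6, np.float64(0.069))
0.78 (647.3, 88.0, 83.1, 81.5, np.float64(-0.161))
```

View pics/w24.png

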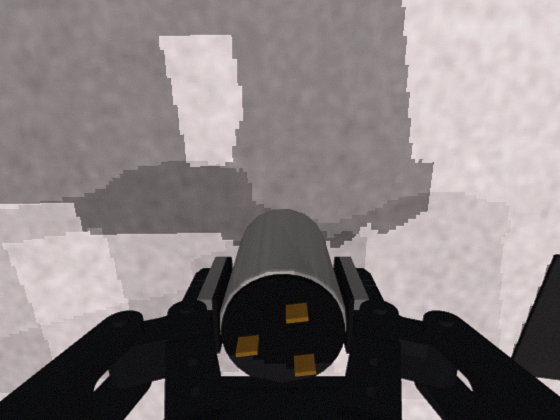

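carry_out --pt "0 0 0.3 0 0 0 0" --pt "0 0 0.7 0 0 0 0" --pt "0 0 1 0 0 0 0" --pt "0 0 0.8 0 0 0 0" --pt "0.3 -0.5 0 0 0 0 0" --pt "0.5 -0.8 0 0 0 0 0" --pt "0.55 -0.98 0 0 0 0 0" --pt "0.55 -0.98 0 0 0 0 0" --pt "0.55 -0.98 0 0 0 0 0" --pt "0.55 -0.98 0 0 0 0 0" --pt "0.55 -0.98 0 0 0 0 0" --pt "0.55 -0.98 0 0 0 0 0"

```text
t: 33.6
tool_pos: [0.5658, -0.0384, 0.0985]
tool_rot: [-2.24, -2.201, 0.003]
contact_force: [0.5, 0.3, -2.4]
opening: 0.0454
```

carry_out --pt "0.55 -0.98 0 0 0 0.2 0" --pt "0.55 -0.98 0 0 0 0.2 0" --pt "0.55 -0.98 0 0 0 0.2 0" --pt "0.55 -0.98 0 0 0 0.2 0" --pt "0.36 -0.62 0 0 0 0 0" --pt "0 0 0 0 0 0 0" --pt "0 0 0 0 0 0 0"

```text
t: 34.3
tool_pos: [0.6292, -0.1504, 0.0986]
tool_rot: [-2.15, -2.287, 0.002]
contact_force: [-0.4, 0.3, -1.6]
opening: 0.0449
```

```bash
python3 - <<'E'
from h import *
o=pose();im=shot("wrist");cv2.imwrite("pics/w25.png",im["frame"]);o=pose()
for d in ctrl.trace(im,"mat_a"): print(round(d["p"],2),mask_rect(im,d["mask"],.003),np.array(d["rect"])*[560,420,560,420])
E
```

```text
t 34.3 tcp [ 629.2 -150.4   98.6] yaw_y(jaw dir) 0.062 tz [-0.003  0.001 -1.   ] op 44.9 F [-0.4  0.3 -1.6] q [-0.35  0.22  1.66  0.    1.27 -0.41]
t 34.35 tcp [ 629.2 -149.8   98.8] yaw_y(jaw dir) 0.0628 tz [-0.002  0.001 -1.   ] op 45.3 F [ 0.4 -0.5 -0.7] q [-0.35  0.22  1.66  0.    1.27 -0.41]
0.75 (630.5, -77.2, 81.0, 80.8, np.float64(0.077)) [226.576  34.314 130.088 130.494]
```

View pics/w25.png

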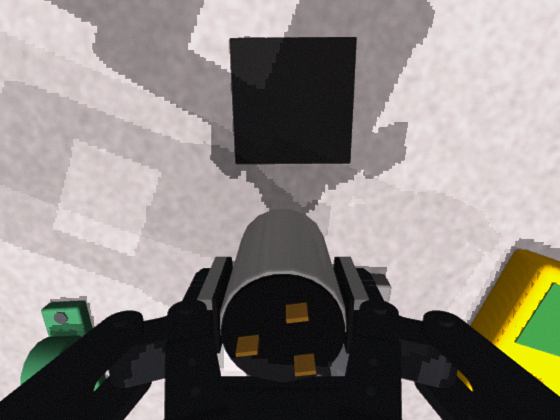

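carry_out --pt "0.04 0.8 0 0 0 0 0" --pt "0 0.98 0 0 0 0 0" --pt "0 0.8 0 0 0 0 0" --pt "0 0.35 0 0 0 0 0" --pt "0 0 -0.6 0 0 0 0" --pt "0 0 -0.9 0 0 0 0" --pt "0 0 -0.6 0 0 0 0" --pt "0 0 -0.2 0 0 0 0" --pt "0 0 0 0 0 0 0" --pt "0 0 0 0 0 0 0"

```text
t: 35.4
tool_pos: [0.6318, -0.0773, 0.0433]
tool_rot: [2.15, 2.289, 0.001]
contact_force: [-0.2, 0.1, -2.3]
opening: 0.0452
```

carry_out --pt "0 0 -0.05 0 0 0 0" --pt "0 0 -0.04 0 0 0 0" --pt "0 0 0 0 0 0 0"

```text
t: 35.7
tool_pos: [0.6316, -0.077, 0.041]
tool_rot: [2.15, 2.29, 0.001]
contact_force: [0.2, 0.7, -2.0]
opening: 0.045
```

carry_out --pt "0 0 -0.03 0 0 0 0" --pt "0 0 0 0 0 0 0"

```text
t: 35.9
tool_pos: [0.6313, -0.0768, 0.0398]
tool_rot: [2.15, 2.29, 0.0]
contact_force: [-0.3, 0.3, -0.9]
opening: 0.0452
```

carry_out --pt "0 0 -0.05 0 0 0 0" --pt "0 0 -0.04 0 0 0 0" --pt "0 0 0 0 0 0 0"

```text
t: 36.2
tool_pos: [0.6311, -0.0768, 0.0372]
tool_rot: [-2.15, -2.29, 0.0]
contact_force: [0.6, -0.3, -2.3]
opening: 0.0453
```

carry_out --pt "0 0 -0.05 0 0 0 0" --pt "0 0 -0.03 0 0 0 0" --pt "0 0 0 0 0 0 0"

```text
t: 36.5
tool_pos: [0.6312, -0.0768, 0.0353]
tool_rot: [-2.15, -2.29, 0.0]
contact_force: [-0.1, 0.4, -1.8]
opening: 0.045
```

carry_out --pt "0 0 -0.03 0 0 0 0" --pt "0 0 0 0 0 0 0"

```text
t: 36.7
tool_pos: [0.6314, -0.0769, 0.0349]
tool_rot: [2.15, 2.29, 0.0]
contact_force: [-0.1, -0.5, -2.2]
opening: 0.045
```

carry_out --pt "0 0 -0.03 0 0 0 0" --pt "0 0 0 0 0 0 0"

```text
t: 36.9
tool_pos: [0.6314, -0.0769, 0.0348]
tool_rot: [-2.15, -2.29, 0.0]
contact_force: [-4.0, 0.2, 3.5]
opening: 0.0451
```

carry_out --pt "0 0 -0.03 0 0 0 0" --pt "0 0 0 0 0 0 0"

```text
t: 37.1
tool_pos: [0.6315, -0.0769, 0.0348]
tool_rot: [-2.15, -2.29, 0.0]
contact_force: [-5.3, 0.6, 7.9]
opening: 0.045
```

carry_out --pt "0 0 0.02 0 0 0 0" --pt "0 0 0 0 0 0 0.58" --pt "0 0 0 0 0 0 0.65" --pt "0 0 0 0 0 0 0.8" --pt "0 0 0 0 0 0 0.9" --pt "0 0 0.6 0 0 0 1" --pt "0 0 1 0 0 0 1" --pt "0 0 1 0 0 0 1" --pt "0 0 1 0 0 0 1" --pt "0 0 1 0 0 0 1" --pt "0 0 1 0 0 0 1" --pt "0 0 0 0 0 0 1"

```text
t: 38.3
tool_pos: [0.6342, -0.0775, 0.1803]
tool_rot: [2.144, 2.284, 0.008]
contact_force: [0.6, 0.3, 0.3]
opening: 0.0853
```

```bash
python3 - <<'E'
from h import *
ctrl.get_image("wrist");ctrl.get_image("wrist")
o=pose();im=shot("wrist");cv2.imwrite("pics/w26.png",im["frame"])
for d in ctrl.trace(im,"mat_a"): print(round(d["p"],2),mask_rect(im,d["mask"],.003),np.array(d["rect"])*[560,420,560,420])
cv2.imwrite("pics/w26a.png",cv2.convertScaleAbs(cv2.resize(im["frame"][120:270,200:370],None,fx=4,fy=4,interpolation=cv2.INTER_CUBIC),alpha=2.))
E
```

```text
t 38.4 tcp [631.8 -77.  175.2] yaw_y(jaw dir) 0.063 tz [ 0.002 -0.001 -1.   ] op 85.4 F [ 0.6  0.5 -0.5] q [-0.24  0.12  1.64 -0.    1.38 -0.3 ]
0.89 (643.4, 58.5, 84.7, 33.8, np.float64(0.063)) [257.712   0.    105.     45.318]
0.7 (631.1, -76.8, 80.7, 80.3, np.float64(0.07)) [236.992 139.104  87.416  86.814]
```

View pics/w26a.png

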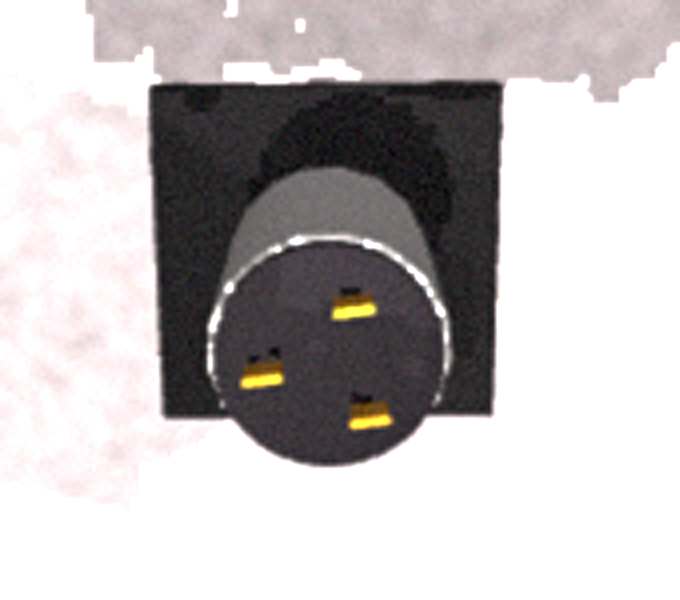

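carry_out --pt "-0.72 -0.9 0 0 0 0.06 1" --pt "-0.72 -0.9 0 0 0 0.06 1" --pt "-0.72 -0.9 0 0 0 0.06 1" --pt "-0.72 -0.9 0 0 0 0.06 1" --pt "-0.72 -0.9 0 0 0 0.06 1" --pt "-0.72 -0.9 0 0 0 0.06 1" --pt "-0.72 -0.9 0 0 0 0.06 1" --pt "-0.72 -0.9 0 0 0 0.06 1" --pt "-0.72 -0.9 -0.5 0 0 0.06 1" --pt "0 0 -0.5 0 0 0 1" --pt "0 0 0 0 0 0 1" --pt "0 0 0 0 0 0 1"

```text
t: 39.7
tool_pos: [0.4691, -0.2783, 0.1475]
tool_rot: [-2.085, -2.346, -0.0]
contact_force: [-0.3, -0.2, 0.3]
opening: 0.0853
```

```bash
python3 - <<'E'
from h import *
o=pose();im=shot("wrist");cv2.imwrite("pics/w27.png",im["frame"]);pose()
for d in ctrl.trace(im,"bearing"): print(round(d["p"],2),mask_rect(im,d["mask"],.012),np.array(d["rect"])*[560,420,560,420])
for d in ctrl.mark_of(im,"bearing"): print(round(d["p"],2),p2w(im,np.array(d["position"])*[560,420],0)[0])
cv2.imwrite("pics/w27a.png",cv2.convertScaleAbs(cv2.resize(im["frame"][120:270,200:370],None,fx=4,fy=4,interpolation=cv2.INTER_CUBIC),alpha=2.))
E
```

```text
t 39.7 tcp [ 469.1 -278.3  147.5] yaw_y(jaw dir) 0.1175 tz [-0.002  0.002 -1.   ] op 85.3 F [-0.3 -0.2  0.3] q [-0.67 -0.07  1.88  0.    1.34 -0.79]
t 39.75 tcp [ 469.7 -278.5  148.4] yaw_y(jaw dir) 0.118 tz [-0.001  0.001 -1.   ] op 85.5 F [-0.3  1.3  0.6] q [-0.67 -0.07  1.88  0.    1.34 -0.79]
0.92 (467.5, -279.0, 84.8, 29.9, np.float64(-1.439)) [258.776 141.792  42.    100.506]
0.59 (620.6, -241.4, 70.5, 50.1, np.float64(1.564)) [434.   125.79 126.    90.51]
0.77 [ 0.46529517 -0.27951104  0.        ]
```

View pics/w27a.png

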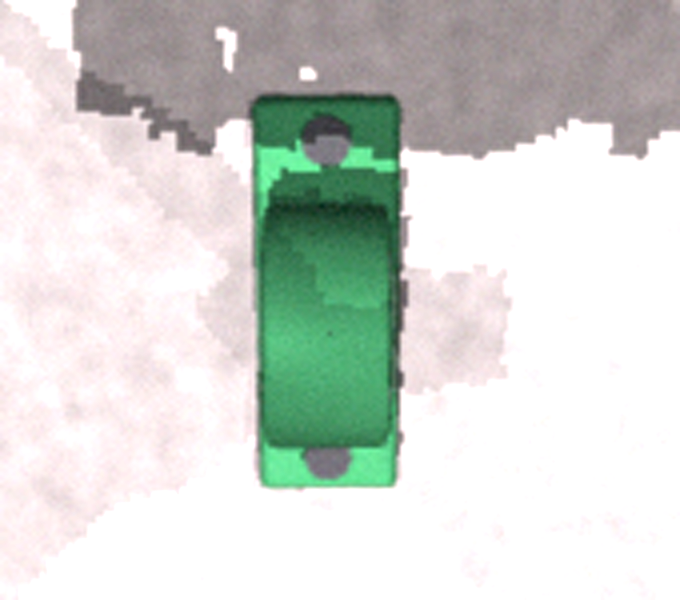

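carry_out --pt "-0.08 -0.03 -0.6 0 0 0.08 1" --pt "0 0 -1 0 0 0 0.9" --pt "0 0 -1 0 0 0 0.7" --pt "0 0 -1 0 0 0 0.7" --pt "0 0 -0.9 0 0 0 0.7" --pt "0 0 -0.65 0 0 0 0.7" --pt "0 0 0 0 0 0 0.6" --pt "0 0 0 0 0 0 0.6"

```text
t: 40.65
tool_pos: [0.4672, -0.2798, 0.0197]
tool_rot: [-2.077, -2.356, 0.0]
contact_force: [0.4, -0.1, -0.2]
opening: 0.0511
```

```bash
python3 - <<'E'
from h import *
o=pose();im=shot("wrist");cv2.imwrite("pics/w28.png",im["frame"])
p=o["tool_pos"];y=np.array([np.cos(.128),np.sin(.128),0]);x=np.array([-y[1],y[0],0])
q=p.copy();q[2]=.012
print(w2p(im,[q+s*.015*y+t*.042*x for s,t in ((-1,1),(1,1),(1,-1),(-1,-1))]).round(1).tolist())
q[2]=.052;print(w2p(im,[q+s*.012*y for s in (-1,1)]).round(1).tolist())
E
```

```text
t 40.65 tcp [ 467.2 -279.8   19.7] yaw_y(jaw dir) 0.1255 tz [-0.001  0.001 -1.   ] op 51.1 F [ 0.4 -0.1 -0.2] q [-0.68  0.1   1.95 -0.    1.1  -0.8 ]
[[249.0, 179.1], [316.5, 179.0], [312.2, 338.1], [254.1, 338.2]]
[[250.6, 314.0], [315.4, 313.9]]
```

View pics/w28.png

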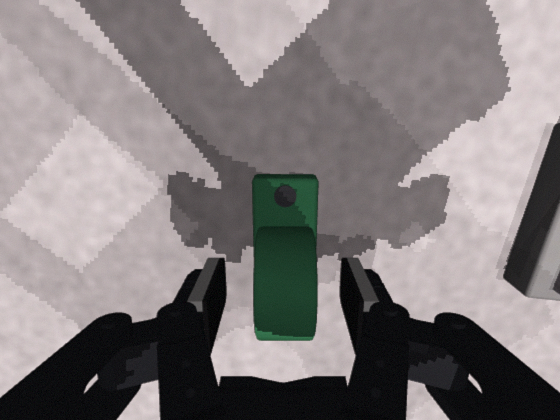

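carry_out --pt "0.03 0.03 -0.08 0 0 0 0.5" --pt "0 0 0 0 0 0 0.4" --pt "0 0 0 0 0 0 0.2" --pt "0 0 0 0 0 0 0" --pt "0 0 0 0 0 0 0" --pt "0 0 0 0 0 0 0" --pt "0 0 0 0 0 0 0" --grip_force 60

```text
t: 41.4
tool_pos: [0.4686, -0.2798, 0.0189]
tool_rot: [2.078, 2.355, 0.0]
contact_force: [-1.0, 0.8, 5.2]
opening: 0.023
```

```bash
python3 - <<'E'
from h import *
o=pose();im=shot("wrist");cv2.imwrite("pics/w29.png",im["frame"])
p=o["tool_pos"];y=np.array([np.cos(.126),np.sin(.126),0]);x=np.array([-y[1],y[0],0])
q=p.copy();q[2]=.012
print(w2p(im,[q+s*.015*y+t*.042*x for s,t in ((-1,1),(1,1),(1,-1),(-1,-1))]).round(1).tolist())
E
```

```text
t 41.4 tcp [ 468.6 -279.8   18.9] yaw_y(jaw dir) 0.125 tz [ 0.001 -0.001 -1.   ] op 23.0 F [-1.   0.8  5.2] q [-0.67  0.1   1.95  0.    1.09 -0.8 ]
[[249.0, 179.5], [316.8, 179.4], [312.2, 338.9], [253.9, 339.0]]
```

View pics/w29.png

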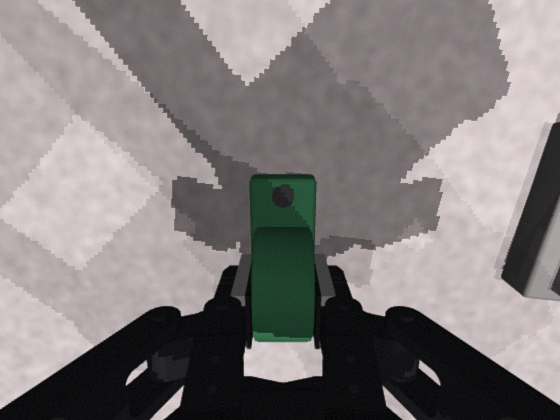

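carry_out --pt "0 0 0.3 0 0 0 0" --pt "0 0 0.8 0 0 0 0" --pt "0 0 1 0 0 0 0" --pt "0 0 1 0 0 0 0" --pt "0 0.5 1 0 0 -0.25 0" --pt "0 0.95 0 0 0 -0.25 0" --pt "0 0.95 0 0 0 -0.25 0" --pt "0 0.95 0 0 0 -0.25 0" --pt "0.5 0.95 0 0 0 -0.25 0" --pt "0.8 0.95 0 0 0 -0.25 0" --pt "0.8 0.95 0 0 0 -0.25 0" --pt "0.8 0.95 0 0 0 -0.25 0"

```text
t: 42.65
tool_pos: [0.5402, -0.0992, 0.1195]
tool_rot: [-2.303, -2.134, 0.002]
contact_force: [0.4, 0.2, -1.8]
opening: 0.0231
```

carry_out --pt "0.8 0.95 0 0 0 -0.25 0" --pt "0.8 0.95 0 0 0 -0.25 0" --pt "0.8 0.95 0 0 0 -0.25 0" --pt "0.8 0.95 0 0 0 -0.25 0" --pt "0.9 0.95 0 0 0 0 0" --pt "0 0.4 0 0 0 0 0" --pt "0 0 0 0 0 0 0" --pt "0 0 0 0 0 0 0" --pt "0 0 0 0 0 0 0"

```text
t: 43.55
tool_pos: [0.6422, 0.0272, 0.1201]
tool_rot: [-2.408, -2.017, 0.002]
contact_force: [-0.3, -0.5, -2.7]
opening: 0.0233
```

```bash
python3 - <<'E'
from h import *
o=pose();im=shot("wrist");cv2.imwrite("pics/w30.png",im["frame"]);o=pose()
for d in ctrl.trace(im,"mat_a"): print(round(d["p"],2),mask_rect(im,d["mask"],.003),np.array(d["rect"])*[560,420,560,420])
E
```

```text
t 43.55 tcp [642.2  27.2 120.1] yaw_y(jaw dir) -0.176 tz [-0.001 -0.    -1.   ] op 23.3 F [-0.3 -0.5 -2.7] q [-0.07  0.18  1.66 -0.    1.3   0.1 ]
t 43.6 tcp [642.4  27.2 120.3] yaw_y(jaw dir) -0.1762 tz [-0.001 -0.    -1.   ] op 23.2 F [ 0.8 -1.  -4.3] q [-0.07  0.18  1.66 -0.    1.3   0.1 ]
0.68 (646.1, 88.6, 80.6, 80.5, np.float64(1.395)) [219.8    60.186 114.072 114.282]
0.65 (595.4, -107.1, 22.7, 9.0, np.float64(1.378)) [253.792 334.992   9.912  28.812]
```

View pics/w30.png

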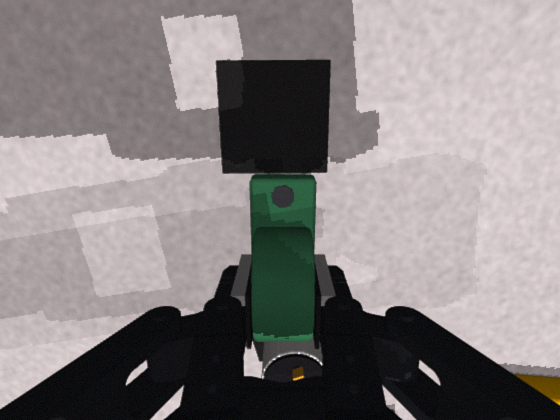

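carry_out --pt "0.05 0.8 0 0 0 0 0" --pt "0.05 0.85 0 0 0 0 0" --pt "0.05 0.8 0 0 0 0 0" --pt "0 0 -0.6 0 0 0 0" --pt "0 0 -1 0 0 0 0" --pt "0 0 -1 0 0 0 0" --pt "0 0 -0.8 0 0 0 0" --pt "0 0 -0.3 0 0 0 0" --pt "0 0 0 0 0 0 0" --pt "0 0 0 0 0 0 0"

```text
t: 44.65
tool_pos: [0.6475, 0.0889, 0.0289]
tool_rot: [2.407, 2.018, 0.002]
contact_force: [1.0, -0.3, -3.1]
opening: 0.0233
```

carry_out --pt "0 0 -0.06 0 0 0 0" --pt "0 0 -0.04 0 0 0 0" --pt "0 0 0 0 0 0 0"

```text
t: 44.95
tool_pos: [0.6472, 0.0894, 0.0262]
tool_rot: [2.406, 2.018, 0.001]
contact_force: [-0.7, -0.3, -2.9]
opening: 0.0232
```

carry_out --pt "0 0 -0.04 0 0 0 0" --pt "0 0 0 0 0 0 0"

```text
t: 45.15
tool_pos: [0.6468, 0.0894, 0.0246]
tool_rot: [-2.407, -2.019, 0.0]
contact_force: [0.2, 0.6, -3.7]
opening: 0.0232
```

carry_out --pt "0 0 -0.05 0 0 0 0" --pt "0 0 -0.04 0 0 0 0" --pt "0 0 0 0 0 0 0"

```text
t: 45.45
tool_pos: [0.6468, 0.0894, 0.0221]
tool_rot: [-2.407, -2.019, 0.0]
contact_force: [1.0, -0.2, -4.1]
opening: 0.0228
```

carry_out --pt "0 0 -0.03 0 0 0 0" --pt "0 0 0 0 0 0 0"

```text
t: 45.65
tool_pos: [0.6469, 0.0894, 0.022]
tool_rot: [-2.407, -2.019, 0.0]
contact_force: [-1.9, -0.2, 1.1]
opening: 0.0238
```

carry_out --pt "0 0 -0.02 0 0 0 0" --pt "0 0 0 0 0 0 0"

```text
t: 45.85
tool_pos: [0.6469, 0.0894, 0.022]
tool_rot: [-2.407, -2.019, 0.0]
contact_force: [-5.1, -0.2, 5.6]
opening: 0.0231
```

Contact. I'll release, lift and check.

carry_out --pt "0 0 0 0 0 0 0.3" --pt "0 0 0 0 0 0 0.5" --pt "0 0 0 0 0 0 0.7" --pt "0 0 0 0 0 0 0.8" --pt "0 0 0.6 0 0 0 0.8" --pt "0 0 1 0 0 0 0.8" --pt "0 0 1 0 0 0 1" --pt "0 0 1 0 0 0 1" --pt "0 0 1 0 0 0 1" --pt "0 0 0.5 0 0 0 1" --pt "0 0 0 0 0 0 1" --pt "0 0 0 0 0 0 1"

```text
t: 47.05
tool_pos: [0.6465, 0.0894, 0.1481]
tool_rot: [-2.407, -2.019, 0.001]
contact_force: [0.1, -0.3, 0.8]
opening: 0.0857
```

```bash
python3 - <<'E'
from h import *
o=pose();im=shot("wrist");cv2.imwrite("pics/w31.png",im["frame"])
for n,z in(("mat_a",.003),("bearing",.015)):
  for d in ctrl.trace(im,n): print(n,round(d["p"],2),mask_rect(im,d["mask"],z))
cv2.imwrite("pics/w31a.png",cv2.convertScaleAbs(cv2.resize(im["frame"][120:270,200:370],None,fx=4,fy=4,interpolation=cv2.INTER_CUBIC),alpha=2.))
E
```

```text
t 47.05 tcp [646.5  89.4 148.1] yaw_y(jaw dir) -0.175 tz [-0.001 -0.    -1.   ] op 85.7 F [ 0.1 -0.3  0.8] q [ 0.02  0.18  1.62 -0.    1.35  0.2 ]
mat_a 0.89 (630.4, -75.4, 80.4, 78.7, np.float64(0.052))
mat_a 0.57 (619.0, 94.2, 79.0, 25.0, np.float64(1.401))
bearing 0.66 (647.0, 90.8, 83.5, 29.6, np.float64(1.396))
bearing 0.28 (632.2, -66.0, 78.4, 77.5, np.float64(0.059))
```

View pics/w31a.png

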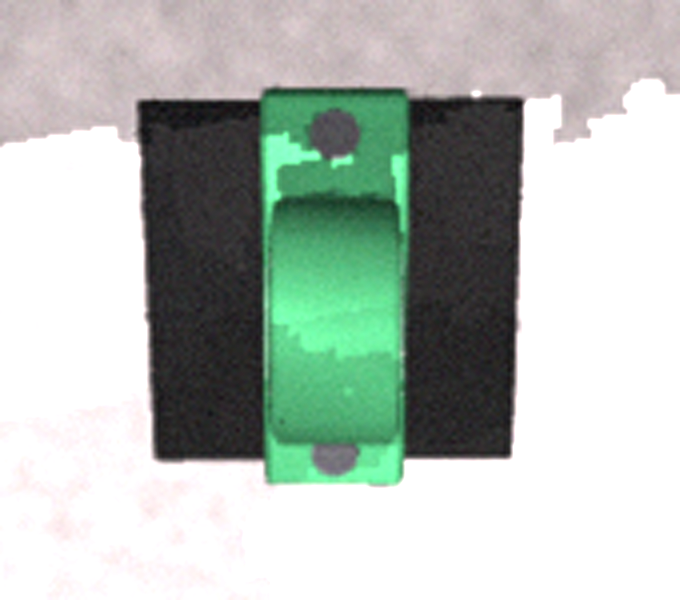

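```bash
python3 - <<'E'
from h import *
o=pose();im=shot("wrist")
f=lambda P:(np.array(P,float)+.5)/4-.5+np.array([200,120])
m=p2w(im,f([(138,100),(523,100),(511,458),(155,460)]),.003);b=p2w(im,f([(261,92),(409,92),(402,482),(265,482)]),.015)
print((m.mean(0)-b.mean(0))*1000,np.linalg.norm(m[1]-m[2]),np.linalg.norm(b[1]-b[2]))
t=shot("top");cv2.imwrite("pics/topf.png",t["frame"]);s=shot("scene");cv2.imwrite("pics/scenef.png",s["frame"])
E
```

```text
t 47.2 tcp [645.7  89.3 146.4] yaw_y(jaw dir) -0.175 tz [-0.003 -0.    -1.   ] op 85.5 F [-0.2  0.1 -0.8] q [ 0.02  0.18  1.62 -0.    1.35  0.2 ]
[ -0.77370843  -1.2083111  -12.        ] 0.07878193969800815 0.08256683210832776
```

View pics/topf.png

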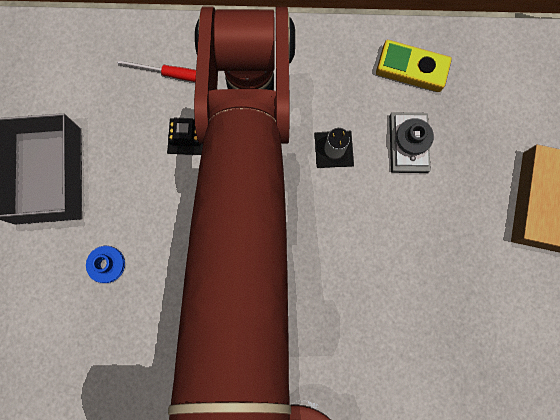

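View pics/scenef.png

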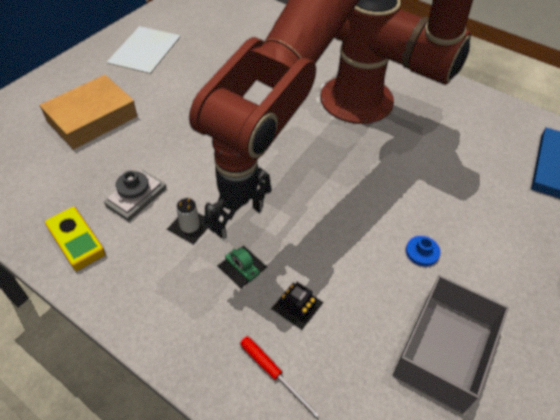

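```bash
python3 - <<'E'
from h import *
pose();print(ctrl.finish_job());pose()
E
```

```text
t 47.35 tcp [646.2  89.4 147.2] yaw_y(jaw dir) -0.175 tz [-0.002 -0.    -1.   ] op 85.2 F [ 0.6 -0.  -0.9] q [ 0.02  0.18  1.62 -0.    1.35  0.2 ]
the job is handed in; nothing more can be done
None
the job is handed in; nothing more can be done
```

The fan-drive kit is set out and handed in at 47 s of the 144 s allowed. The gripper was open and clear of everything.

- **Plate and pulley:** I lowered the plate over both pins first; they entered with no side force until it touched down. The pulley then went over the stub, hub up, down to the boss. The wrist camera showed both level, with the stub nose in the middle of the hub.
- **Mats:** the contactor is on the left mat, the capacitor on the right and the bearing in the middle. I lowered each in small steps until the wrist force showed contact, then let go. The capacitor was never tipped.
- **Last checks:** all three parts stand upright. The bearing measured about 1.2 mm off its mat's centre in y and 0.8 mm in x. The contactor and capacitor looked centred to about 1 mm, but I didn't measure those two as closely after placing. The bearing's 84 mm foot overhangs its 80 mm mat by about 2 mm at each end.
- **Disagreements:** the top and wrist cameras differed by 1 to 2 mm, and the measured pose drifted by about 1 mm. I placed everything relative to the wrist camera. No check failed.

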